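# Centre the microscope stage with its slotted adjuster

## Robot

A 6-joint arm with a two-finger parallel gripper is mounted at the origin on the work surface. World frame = base frame: x ahead of the robot, y to its left, z up, the work surface at z = 0. Lengths are in mm, angles in rad, forces in N, time in s.
With the tool pointing down it reaches from about 350 to 975 mm from the base axis. Payload 7.1 kg.
Tool frame: the origin (TCP) lies on the mounting face of the last link; the fingertips stand 182 mm ahead of it and the grasp point (between the pads) lies 163 mm ahead of it (ctrl.finger_overhang is the distance from the TCP to the fingertips, in mm); z points along the fingers, y is the direction in which the jaws open and shut (so a half turn about z gives the same grasp; the last joint's range is limited). The gripper opens to 88 mm and grips with 3 to 60 N. Pads are 20 mm wide; open, the fingers measure 115 mm over their backs; the gripper's body (75 mm by 178 mm) begins 61 mm behind the grasp point.
Start: joints at [-1.216, 0.423, 1.63, -0, 1.089, -0.019], TCP at [228.239, -581.819, 404.675] pointing down, gripper open.
Joint ranges: [-3, 3], [-0.9, 2.11], [0.09, 2.58], [-1.31, 4.45], [0.11, 2.69], [-2.54, 2.54]. Speed limits (rad/s): [2.39, 2.39, 3.01, 3.14, 3.14, 3.14].

## Interface

Orientations are given as a rotation vector (axis times angle).
In Python, from workcell import ctrl, viewer, recognise gives the robot as it stands.
- The arm moves only by the shell command python3 -m handwheel 'ROWS'. ROWS is JSON, a list of rows, each an object of numbers: "gripper": the closure, from 0 (fully open) to 1 (shut); "tx", "ty", "tz": the shift along the tool's x, y, z in m; "rx", "ry", "rz": the turn, a rotation vector about the tool's x, y, z in degrees. In form: [{"gripper": .., "tx": .., "ty": .., "tz": .., "rx": .., "ry": .., "rz": ..}, ...]. A call has 1 to 8 rows; each row shifts and turns the commanded pose from where the row before left it, along the tool's axes as they then stand; what a row does not reach is not made up. A row lasts 1/8 s, in which the tool goes at most 62.5 mm and 10.7 degrees, less where a joint would pass 70% of its speed; a pose out of reach is approached as far as the arm can. A call with a gripper value outside its range is refused whole. The fingers move at their own pace and stop on an object; the grip force is fixed at half the most. Time passes only in rows, so rows that do not move let the fingers close. It gives the time, the measured TCP pose, the force and the opening at its end, in the units of the state.
- ctrl.get_obs(): the state, without advancing time (a new reading comes with each control period).
- viewer.get_image(name): name is "scene" or "top" or "wrist"; returns a dict with "image" (420x560x3 uint8, red, green, blue), "range_z" (420x560 float32, mm along the optical axis (not along the pixel's ray), 0 where there is no reading), "vfov" (degrees; the focal length in pixels is half the picture's height over the tangent of half this angle, whatever the lens; pixels are square), "cx", "cy" (the principal point, pixels), "extrinsics" (4x4, takes a point from world to camera coordinates); the wrist camera has in their place "T_tool_cam" (4x4, takes a point from camera to tool coordinates, whose origin is the TCP and whose axes are the flange's). Camera axes: x right, y up, looking along -z (the intrinsics and any distortion apply to the point x, -y, -z); pixel columns grow to the right and rows downward; lengths in mm; the calibration is good to about 2 mm. The wrist camera is an equidistant fisheye: a pixel r from the principal point sees the ray r / f radians off the axis. A picture is of the moment at which its call begins: read the wrist's pose just before it.
- ctrl.close_job(): hands the job in, once; it reports no verdict.
Trained networks look in a picture, given as the dict that the camera call returned (one of the last four; its "shot" number tells which), for a name from the list of things; names that differ only in an ending like _2 or _b are one class to them, and where a whole thing is asked for, a point or a joint stands for the part that bears it (a point fixed in the world has none). Each returns a list of dicts, best first, with "p" (0 to 1); they miss things now and then, are a little off and sometimes report something else, mostly with a low value. They report only what shows in the picture. A call takes as long as a camera call. They do not tell look-alikes from the thing itself.
- recognise(picture, name): "xy" ([column, row] as shares, 0 to 1, of the picture: columns of its width, rows of its height, amid what is visible of it).
The state is a dict: "t": time; "qpos": joint angles; "qvel": joint speeds; "joint_torque": joint torques, N m; "ee_pos": TCP position; "orientation": TCP orientation; "ft_force": force on the tool from outside, world axes, zero at the start; "moment": the same for the moment, N m; "width": finger opening in mm.
Only numpy, scipy, OpenCV 4.12 (cv2) and the standard library are available. Lean on these libraries where they do the work, as an engineer would, in place of code of your own. Each camera call takes 0.05 s, during which the arm holds its last target.

## Task

Swing the steel cover on the microscope base right off the slotted adjuster and leave it open, take the flat screwdriver from the tool stand, rest its blade lightly on the adjuster and rotate it until it drops into the slot, then turn clockwise until the stage frame is centred over the lamp window. Put the screwdriver back upright in the hole it came from. Move the stage only with the screwdriver in the slot, press gently, and leave the other things where they are.

Things in the scene. Friction and masses are not known exactly. Their poses are not given: they have to be found in the camera images.
- scope: stereo microscope, fixed. White base plate 270 (x) x 320 (y) x 50 mm high, origin at the centre of its underside. In its frame: column at (100, 50), foot radius 35; head, radius 42, over (0, 60) from 222 to 375 mm height, eyepieces towards +y; a loose jar (radius 24, 75 tall) on the base near (-95, 125).
- adjuster_axis (a point): centre of the top face of the slotted adjuster, 61 mm above the table; axes as scope, fixed. Steel head, radius 16 mm, turning about the vertical (needs about 0.1 N m, stays where left). A slot 8 mm wide, 9 mm deep runs right across its face; its direction varies and is not told: feel for it or look. Fixed collar round it: radius 20 to 25 mm, 1 mm higher than the head.
- stage (a joint): travel (m) of the black stage frame (110 x 110 x 10 mm, 60 x 50 mm opening, top 64 mm above the table) along the microscope's y: 0 = centred over the round lamp window, its front pointer facing the black rib; negative = towards the adjuster's side. Range -0.034 to 0.006, starts -0.019 to -0.010. Turning the adjuster clockwise seen from above moves it to +y, 10 mm per radian.
- lamp_mid (a point): fixed point over the middle of the lamp window, at the height of the stage frame's top; axes as scope
- cover (a joint): swing (rad) of the steel cover plate (100 x 44 x 4 mm, top 68.5 mm above the table) over the adjuster: 0 = fully over it, free end towards the microscope's -x; grows as the free end swings anticlockwise seen from above, towards -y; limit 2.1. Right off the adjuster beyond 1.2. Stays where left; about 0.6 N at the tab moves it.
- cover_tab (a point): middle of the upright tab near the cover's free end: 22 mm along the cover, 8 mm thick, rising 30 mm above the cover plate to 98.5 mm above the table. Axes turn with the cover: x points from the tab to the pivot, which is 84 mm away.
- cover_pivot (a point): the cover's pivot axis, fixed, at the cover plate's underside; axes as scope. The adjuster axis lies 62 mm from it towards the microscope's -x.
- stand: grey tool stand, fixed, 70 (x) x 200 (y) x 80 mm high, origin at the centre of its underside; three vertical through holes of 25 mm diameter at y = -65, 0, 65 mm. In them, in any order: the flat screwdriver, an awl with a ball handle (top 122 mm above the table), a needle with a slim handle (top 135 mm). An amber bottle 120 mm tall stands close behind.
- driver_grip (a point): flat screwdriver, 155 mm long, about 140 g, standing in the stand on the shoulder under its handle. Point on the axis of the round wooden handle (diameter 29, length 72 mm), 118 mm above the blade's tip, 43 mm above the shoulder's underside, 37 mm below the handle's top; z from tip to handle.
- driver_tip (a point): middle of the blade's tip edge; axes as driver_grip. Blade 18 mm wide along y, 2.5 mm thick, 14 mm long; shaft 10 mm diameter; shoulder 36 mm diameter, 8 mm thick.
Not all that is in view belongs to the job. What is shaped like the part that bears driver_grip but blue, purple or red is not meant.

How it is judged:
By the outcome, as a careful person would: the job done as asked, in the order asked, and still so for the second after the job is handed in, with the robot touching nothing.
It also fails if it takes over 72 s, if anything falls off the work surface, if the arm or the gripper's body presses on something with over 40 N, if the wrist force passes 120 N, or if a joint passes its speed limit or range.

## Working session

There is one attempt and no reset: what is moved stays moved. The work goes in short steps, Python scripts to look and compute and a shell command to move; the robot and the scene stay as the last step left them, time stands still between calls to the robot, and variables do not carry over. Pictures are saved under pics/ and viewed, and the job is handed in when it is done.

```bash
ls; mkdir -p pics
cat > h.py <<'E'
import numpy as np, cv2
from workcell import ctrl, viewer, recognise
from scipy.spatial.transform import Rotation as R
def save(im,n): cv2.imwrite('pics/'+n,cv2.cvtColor(im['image'],cv2.COLOR_RGB2BGR))
def toolT(o):
    T=np.eye(4);T[:3,:3]=R.from_rotvec(o['orientation']).as_matrix();T[:3,3]=o['ee_pos'];return T
def cam2w(im,o=None):
    return np.linalg.inv(np.array(im['extrinsics'])) if 'extrinsics' in im else toolT(o)@np.array(im['T_tool_cam'])
def px2w(im,u,v,o=None,z=None,d=None):
    H=im['image'].shape[0];f=H/2/np.tan(np.radians(im['vfov'])/2)
    a=(u-im['cx'])/f;b=(v-im['cy'])/f
    if 'extrinsics' in im: r=np.array([a,-b,-1.])
    else:
        t=np.hypot(a,b);s=np.sinc(t/np.pi);r=np.array([a*s,-b*s,-np.cos(t)])
        r=r/np.cos(t)
    T=cam2w(im,o);rw=T[:3,:3]@r;c=T[:3,3]
    if z is not None: return c+rw*(z-c[2])/rw[2]
    if d is None: d=im['range_z'][int(round(v)),int(round(u))]
    return c+rw*d
def cloud(im,o=None):
    H,W=im['image'].shape[:2];f=H/2/np.tan(np.radians(im['vfov'])/2)
    u,v=np.meshgrid(np.arange(W),np.arange(H));a=(u-im['cx'])/f;b=(v-im['cy'])/f
    if 'extrinsics' in im: r=np.stack([a,-b,-np.ones_like(a)],-1)
    else:
        t=np.hypot(a,b);s=np.sinc(t/np.pi)/np.cos(t);r=np.stack([a*s,-b*s,-np.ones_like(a)],-1)
    T=cam2w(im,o);return (r*im['range_z'][...,None])@T[:3,:3].T+T[:3,3]
E
python3 - <<'E'
from h import *
o=ctrl.get_obs();print(o)
for n in ['scene','top','wrist']:
    im=viewer.get_image(n);save(im,n+'0.png');print(n,im['vfov'],im['cx'],im['cy'],[k for k in im])
    np.save(n+'0.npy',im,allow_pickle=True)
    for k in ['scope','adjuster_axis','stage','cover','cover_tab','stand','driver_grip']:
        r=recognise(im,k)
        for d in r[:3]:
            u,v=d['xy'][0]*560,d['xy'][1]*420
            print(k,round(d['p'],2),round(u),round(v),px2w(im,min(u,559),min(v,419),o).round(0))
E
```

```text
pics
{'t': 0.0, 'qpos': array([-1.21602006e+00,  4.23816458e-01,  1.63067648e+00,  9.17860064e-06,
        1.08856972e+00, -1.89726518e-02]), 'qvel': array([-8.49893584e-05, -6.32040861e-04,  1.26671836e-03, -2.93085212e-04,
        1.39162111e-03, -2.12284892e-03]), 'joint_torque': array([ 3.28155744e-03, -5.44615889e+01, -2.73662317e+01,  6.44871150e-02,
        2.27967073e-02, -1.33162016e-04]), 'ee_pos': array([ 228.13875985, -581.58176029,  403.92202228]), 'orientation': array([-3.08547245e+00, -5.83396261e-01,  3.73116840e-04]), 'ft_force': array([ 0.21998047, -0.54169557,  0.38310351]), 'moment': array([-0.05434631, -0.00409667,  0.05187728]), 'width': 87.77058631732346}
scene 43.310937923790476 286.7214493292773 209.61298644412685 ['image', 'range_z', 'vfov', 'cx', 'cy', 'extrinsics', 'shot']
scope 0.6 360 295 [733. 242. 320.]
adjuster_axis 0.69 360 294 [735. 242. 324.]
stage 0.67 352 282 [603. 180.  66.]
cover 0.88 320 261 [600.  94.  68.]
cover_tab 0.57 322 257 [589.  91.  70.]
stand 0.56 236 181 [ 536. -200.   80.]
driver_grip 0.6 247 136 [ 432. -237.  130.]
driver_grip 0.57 293 177 [466. -72. 118.]
driver_grip 0.55 284 156 [ 424. -129.  117.]
top 43.81887781897653 276.68069036505705 209.370866997117 ['image', 'range_z', 'vfov', 'cx', 'cy', 'extrinsics', 'shot']
scope 0.64 162 172 [630. 218.  66.]
adjuster_axis 0.91 162 168 [640. 221.  65.]
stage 0.77 175 191 [587. 188.  64.]
cover 0.66 217 197 [578.  90.  66.]
cover_tab 0.84 216 195 [581.  92.  71.]
stand 0.67 354 234 [ 502. -222.   87.]
driver_grip 0.85 326 170 [ 636. -151.  144.]
driver_grip 0.59 317 275 [ 412. -135.  154.]
driver_grip 0.59 368 272 [ 420. -241.  157.]
wrist 65.70646984690485 277.0134218841977 210.8397610718985 ['image', 'range_z', 'vfov', 'cx', 'cy', 'T_tool_cam', 'shot']
```

View pics/scene0.png

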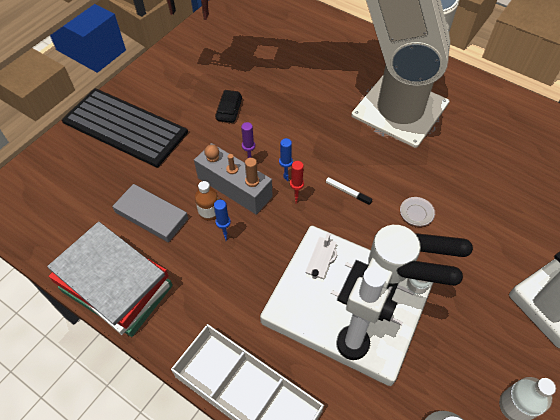

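View pics/top0.png

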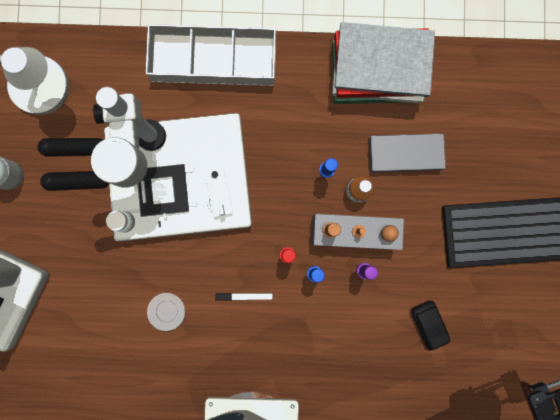

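Run:
```python
import cv2
for n,(a,b,c,d) in {'top':(120,140,440,320),'scene':(180,110,420,330)}.items():
    i=cv2.imread(f'pics/{n}0.png')[b:d,a:c]; cv2.imwrite(f'pics/{n}0c.png',cv2.resize(i,None,fx=2.5,fy=2.5,interpolation=cv2.INTER_CUBIC))
```

```text
(no output)
```

View pics/top0c.png

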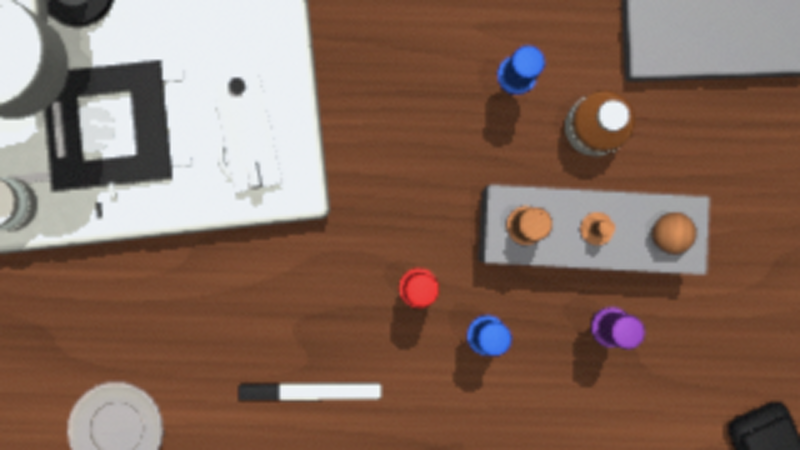

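View pics/scene0c.png

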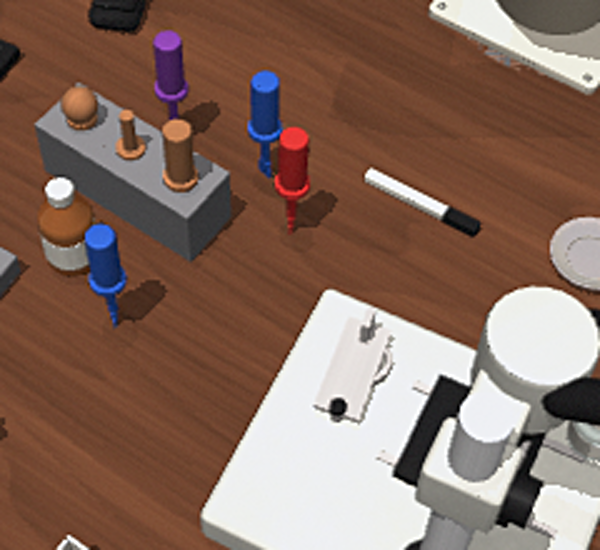

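The first pictures show these candidates. In top: wooden thick handle (333,229), needle (360,230), ball awl (390,232), and look-alikes blue (329,168), red (288,255), blue (316,274), purple (368,271). The wooden cylinder at (333,229) in the stand matches the description. The cover lies over the adjuster with its pivot screw at (214,175) and its tab near (222,210).

Run:
```python
from h import *
from scipy.spatial.transform import Rotation as R
top=np.load('top0.npy',allow_pickle=True).item();sc=np.load('scene0.npy',allow_pickle=True).item()
for nm,im in (('top',top),('scene',sc)):
    P=cloud(im).reshape(-1,3);rgb=im['image'].reshape(-1,3).astype(int)
    def rect(m,l):
        q=P[m][:,:2].astype(np.float32);
        print(nm,l,len(q),np.round(P[m].mean(0),1),cv2.minAreaRect(q))
    b=(abs(P[:,2]-50)<4)&(P[:,0]>450)&(P[:,0]<850)&(P[:,1]>0)&(P[:,1]<420)
    rect(b&(rgb.min(1)>120),'base')
    s=(abs(P[:,2]-80)<4)&(P[:,0]>420)&(P[:,0]<600)&(P[:,1]>-350)&(P[:,1]<-80)
    rect(s,'stand')
    br=(P[:,2]>95)&(P[:,0]>440)&(P[:,0]<560)&(P[:,1]>-330)&(P[:,1]<-100)
    for z in range(95,160,8):
        m=br&(abs(P[:,2]-z)<4)
        q=P[m]
        if len(q):
            for lo in [(-200,-100),(-260,-200),(-330,-260)]:
                k=q[(q[:,1]>lo[0])&(q[:,1]<lo[1])]
                if len(k)>3: print(nm,z,lo,len(k),k.mean(0).round(1),np.ptp(k,0).round(0))
    st=(abs(P[:,2]-64)<3)&(rgb.max(1)<70)&(P[:,1]>60)
    if st.sum()>5: rect(st&(P[:,0]<720)&(P[:,0]>450),'stage')
    tb=(P[:,2]>74)&(P[:,2]<105)&(P[:,0]>480)&(P[:,0]<720)&(P[:,1]>40)&(P[:,1]<140)
    print('tab',P[tb].round(0)[:25].tolist())
```

```text
top base 8694 [621.7 154.8  50. ] ((624.0574340820312, 187.20431518554688), (267.97259521484375, 317.5223693847656), 8.00924015045166)
top stand 2092 [ 508.1 -230.1   80.3] ((493.53680419921875, -211.83741760253906), (171.1457061767578, 249.65869140625), 34.20839309692383)
top 103 (-200, -100) 4 [ 502.4 -157.8  101.6] [20. 10.  2.]
top 103 (-260, -200) 6 [ 506.5 -226.2  104.8] [11.  5.  5.]
top 103 (-330, -260) 16 [ 504.1 -288.7  104.6] [36. 38.  6.]
top 111 (-330, -260) 74 [ 504.7 -292.3  111.5] [35. 33.  8.]
top 119 (-200, -100) 9 [ 507.4 -157.3  118.3] [26. 11.  7.]
top 119 (-260, -200) 6 [ 504.9 -227.5  119.2] [11.  7.  7.]
top 119 (-330, -260) 131 [ 505.6 -296.5  119. ] [31. 31.  8.]
top 127 (-330, -260) 12 [ 505.8 -297.4  124.2] [13. 15.  2.]
top 135 (-200, -100) 7 [ 503.8 -156.   136.2] [17. 12.  6.]
top 135 (-260, -200) 32 [ 508.2 -231.5  135.5] [11. 13.  6.]
top 151 (-200, -100) 7 [ 507.  -157.5  150.6] [25. 11.  6.]
top 159 (-200, -100) 126 [ 508.7 -166.9  159.8] [26. 28.  8.]
top stage 1138 [592.1 213.2  64.1] ((624.3220825195312, 222.49594116210938), (177.21263122558594, 
[... 2032 characters left out ...]
  159. ] [29. 29.  8.]
scene stage 448 [596.2 190.7  64.1] ((630.6411743164062, 190.162353515625), (173.14146423339844, 175.5404052734375), 4.649956226348877)
tab [[541.0, 73.0, 100.0], [543.0, 74.0, 98.0], [543.0, 77.0, 101.0], [541.0, 78.0, 100.0], [547.0, 74.0, 99.0], [545.0, 75.0, 98.0], [542.0, 76.0, 95.0], [543.0, 80.0, 100.0], [549.0, 75.0, 99.0], [549.0, 78.0, 102.0], [546.0, 79.0, 98.0], [546.0, 81.0, 101.0], [550.0, 76.0, 96.0], [549.0, 78.0, 98.0], [548.0, 80.0, 97.0], [543.0, 80.0, 91.0], [557.0, 77.0, 103.0], [554.0, 78.0, 100.0], [553.0, 80.0, 100.0], [552.0, 82.0, 100.0], [543.0, 81.0, 87.0], [556.0, 77.0, 97.0], [557.0, 80.0, 102.0], [554.0, 81.0, 97.0], [555.0, 84.0, 102.0]]
```

```bash
cat >> h.py <<'E'
def plan(target=None,yaw=None,o=None):
    """target: TCP world mm; yaw: desired world angle(deg) of tool y (jaw) axis, tool pointing down"""
    o=o or ctrl.get_obs();T=toolT(o);M=T[:3,:3]
    y=np.degrees(np.arctan2(M[1,1],M[0,1]))
    print('t',round(o['t'],2),'tcp',np.round(T[:3,3],1),'jawyaw',round(y,1),'z',M[:,2].round(3),'q',o['qpos'].round(2),'F',o['ft_force'].round(1),'M',np.round(o['moment'],2),'w',round(o['width'],1))
    if target is not None: print(' tool shift mm',(M.T@(np.array(target)-T[:3,3])).round(1))
    if yaw is not None: print(' rz deg (tool, + = clockwise from above)',round((y-yaw+180)%360-180,1))
E
python3 - <<'E'
from h import *
im=np.load('wrist0.npy',allow_pickle=True).item();print(np.round(im['T_tool_cam'],3))
o=ctrl.get_obs();print(toolT(o).round(3))
plan((520,60,400),8,o)
E
```

```text
[[-1.0000e-03  9.6700e-01  2.5400e-01  6.9981e+01]
 [ 1.0000e+00  1.0000e-03  0.0000e+00  1.9200e-01]
 [-0.0000e+00  2.5400e-01 -9.6700e-01  1.9868e+01]
 [ 0.0000e+00  0.0000e+00  0.0000e+00  1.0000e+00]]
[[ 9.31000e-01  3.65000e-01 -0.00000e+00  2.28249e+02]
 [ 3.65000e-01 -9.31000e-01  0.00000e+00 -5.81801e+02]
 [-0.00000e+00 -0.00000e+00 -1.00000e+00  4.04690e+02]
 [ 0.00000e+00  0.00000e+00  0.00000e+00  1.00000e+00]]
t 1.2 tcp [ 228.2 -581.8  404.7] jawyaw -68.6 z [-0.  0. -1.] q [-1.22  0.42  1.63 -0.    1.09 -0.02] F [-0.1  0.2  0.1] M [-0.02  0.04 -0.02] w 87.7
 tool shift mm [ 506.  -490.9    4.7]
 rz deg (tool, + = clockwise from above) -76.6
```

View pics/wrist0.png

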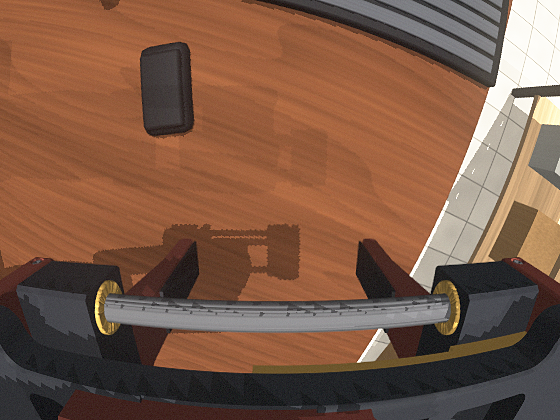

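```bash
cat >> h.py <<'E'
def rows(target,yaw,n,o=None,T=None):
    """n equal rows to TCP target & jaw yaw(deg), straight world line; shift in tool axes at row start (m), rz deg"""
    if T is None: T=toolT(o or ctrl.get_obs())
    M=T[:3,:3];y0=np.degrees(np.arctan2(M[1,1],M[0,1]));dy=(yaw-y0+180)%360-180
    d=(np.array(target,float)-T[:3,3])/n/1000
    for i in range(n):
        a=R.from_euler('z',dy*i/n,degrees=True).as_matrix()@M
        print((a.T@d).round(4).tolist(),'rz',round(-dy/n,2))
E
python3 - <<'E'
from h import *
plan();rows((520,60,400),8,13)
E
```

```text
t 1.2 tcp [ 228.2 -581.8  404.7] jawyaw -68.6 z [-0.  0. -1.] q [-1.22  0.42  1.63 -0.    1.09 -0.02] F [-0.1  0.2  0.1] M [-0.02  0.04 -0.02] w 87.7
[0.0389, -0.0378, 0.0004] rz -5.89
[0.0426, -0.0336, 0.0004] rz -5.89
[0.0458, -0.029, 0.0004] rz -5.89
[0.0485, -0.0242, 0.0004] rz -5.89
[0.0508, -0.0191, 0.0004] rz -5.89
[0.0525, -0.0137, 0.0004] rz -5.89
[0.0536, -0.0083, 0.0004] rz -5.89
[0.0542, -0.0027, 0.0004] rz -5.89
[0.0542, 0.0028, 0.0004] rz -5.89
[0.0536, 0.0084, 0.0004] rz -5.89
[0.0524, 0.0138, 0.0004] rz -5.89
[0.0507, 0.0191, 0.0004] rz -5.89
[0.0485, 0.0242, 0.0004] rz -5.89
```

```bash
python3 -m handwheel '[{"gripper":1,"tx":0.039,"ty":-0.038,"rz":-5.9},{"gripper":1,"tx":0.0425,"ty":-0.0335,"rz":-5.9},{"gripper":1,"tx":0.046,"ty":-0.029,"rz":-5.9},{"gripper":1,"tx":0.0485,"ty":-0.024,"rz":-5.9},{"gripper":1,"tx":0.051,"ty":-0.019,"rz":-5.9},{"gripper":1,"tx":0.0525,"ty":-0.0135,"rz":-5.9},{"gripper":1,"tx":0.0535,"ty":-0.008,"rz":-5.9},{"gripper":1,"tx":0.054,"ty":-0.003,"rz":-5.9}]'
python3 -m handwheel '[{"gripper":1,"tx":0.054,"ty":0.003,"rz":-5.9},{"gripper":1,"tx":0.0535,"ty":0.0085,"rz":-5.9},{"gripper":1,"tx":0.0525,"ty":0.014,"rz":-5.9},{"gripper":1,"tx":0.0505,"ty":0.019,"rz":-5.9},{"gripper":1,"tx":0.0485,"ty":0.024,"rz":-5.9},{"gripper":1}]'
python3 - <<'E'
from h import *
o=ctrl.get_obs();im=viewer.get_image('wrist');save(im,'wrist1.png');np.save('wrist1.npy',im,allow_pickle=True);np.save('wrist1o.npy',o,allow_pickle=True)
plan((520,60,400),8,o)
for k in ['scope','stage','cover','cover_tab','adjuster_axis','cover_pivot']:
    for d in recognise(im,k)[:2]:
        u,v=d['xy'][0]*560,d['xy'][1]*420
        print(k,round(d['p'],2),round(u),round(v),px2w(im,min(u,559),min(v,419),o).round(0))
E
```

```text
t 1.2 tcp [ 228.2 -581.8  404.7] jawyaw -68.6 z [-0.  0. -1.] q [-1.22  0.42  1.63 -0.    1.09 -0.02] F [-0.1  0.2  0.1] M [-0.02  0.04 -0.02] w 87.7
 tool shift mm [ 506.  -490.9    4.7]
 rz deg (tool, + = clockwise from above) -76.6$[0]: bad value
$[0]: bad value
```

View pics/wrist1.png

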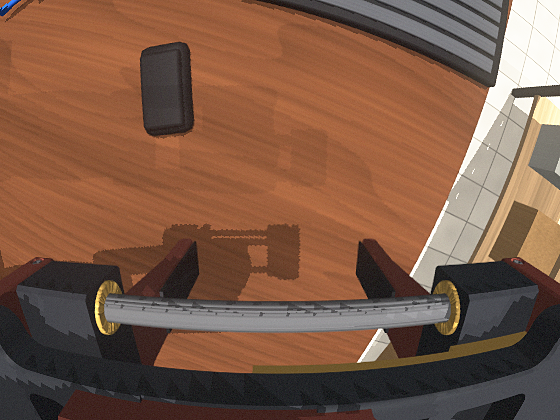

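The rows were refused; probably every key is needed. I'll retry with all seven.

```bash
python3 -m handwheel '[{"gripper":1.0,"tx":0.039,"ty":-0.038,"tz":0.0,"rx":0.0,"ry":0.0,"rz":-5.9}]'
```

```text
t: 1.68
ee_pos: [250.1, -533.7, 404.7]
orientation: [3.051, 0.74, 0.0]
ft_force: [1.0, -0.5, -0.5]
width: 80.6
```

```bash
python3 -m handwheel '[{"gripper":1,"tx":0.0425,"ty":-0.0335,"tz":0,"rx":0,"ry":0,"rz":-5.9},{"gripper":1,"tx":0.046,"ty":-0.029,"tz":0,"rx":0,"ry":0,"rz":-5.9},{"gripper":1,"tx":0.0485,"ty":-0.024,"tz":0,"rx":0,"ry":0,"rz":-5.9},{"gripper":1,"tx":0.051,"ty":-0.019,"tz":0,"rx":0,"ry":0,"rz":-5.9},{"gripper":1,"tx":0.0525,"ty":-0.0135,"tz":0,"rx":0,"ry":0,"rz":-5.9},{"gripper":1,"tx":0.0535,"ty":-0.008,"tz":0,"rx":0,"ry":0,"rz":-5.9},{"gripper":1,"tx":0.054,"ty":-0.003,"tz":0,"rx":0,"ry":0,"rz":-5.9}]'
python3 -m handwheel '[{"gripper":1,"tx":0.054,"ty":0.003,"tz":0,"rx":0,"ry":0,"rz":-5.9},{"gripper":1,"tx":0.0535,"ty":0.0085,"tz":0,"rx":0,"ry":0,"rz":-5.9},{"gripper":1,"tx":0.0525,"ty":0.014,"tz":0,"rx":0,"ry":0,"rz":-5.9},{"gripper":1,"tx":0.0505,"ty":0.019,"tz":0,"rx":0,"ry":0,"rz":-5.9},{"gripper":1,"tx":0.0485,"ty":0.024,"tz":0,"rx":0,"ry":0,"rz":-5.9},{"gripper":1,"tx":0,"ty":0,"tz":0,"rx":0,"ry":0,"rz":0}]'
cat >> h.py <<'E'
def shot(n,c='wrist',names=()):
    o=ctrl.get_obs();im=viewer.get_image(c);save(im,n+'.png');im['obs']=o;np.save(n+'.npy',im,allow_pickle=True)
    for k in names:
        for d in recognise(im,k)[:2]:
            u,v=d['xy'][0]*560,d['xy'][1]*420
            print(k,round(d['p'],2),round(u),round(v),px2w(im,min(u,559),min(v,419),o).round(0))
    return im,o
def load(n):
    im=np.load(n+'.npy',allow_pickle=True).item();return im,im['obs']
E
python3 - <<'E'
from h import *
plan((520,60,400),8)
shot('wrist2',names=['cover','cover_tab','stage'])
E
```

```text
t: 2.55
ee_pos: [408.6, -185.4, 405.0]
orientation: [2.592, 1.774, 0.001]
ft_force: [-0.1, -0.7, -0.5]
width: 11.3
t: 3.3
ee_pos: [520.9, 62.3, 404.8]
orientation: [2.052, 2.378, 0.002]
ft_force: [0.3, -0.6, 0.4]
width: 0.5
t 3.3 tcp [520.9  62.3 404.8] jawyaw 8.4 z [ 0.001  0.    -1.   ] q [ 0.1   0.28  1.85  0.    1.01 -0.05] F [ 0.3 -0.6  0.4] M [-0.06 -0.08  0.04] w 0.5
 tool shift mm [-2.2 -1.3  4.8]
 rz deg (tool, + = clockwise from above) 0.4
cover 0.9 343 179 [584.  91.  68.]
cover 0.41 386 108 [617. 169.  64.]
cover_tab 0.85 341 185 [583.  85.  69.]
stage 0.83 358 79 [585. 193.  64.]
```

View pics/wrist2.png

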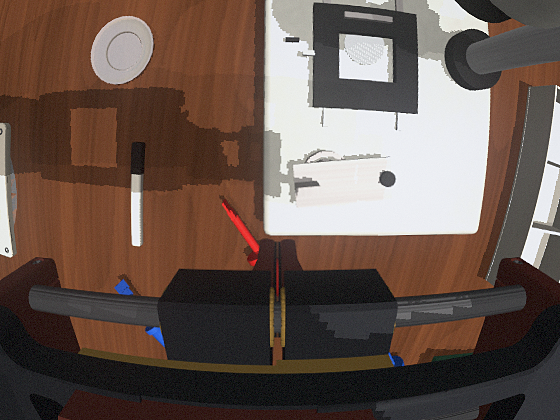

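The wrist view shows the cover at (345,180), its pivot screw at (387,178), the tab at (307,184), the collar's edge at (320,156) and the stage frame at (365,58).

Run:
```python
from h import *
im,o=load('wrist2')
P=cloud(im,o);rgb=im['image'].astype(int);ok=im['range_z']>0
v,u=np.mgrid[0:420,0:560]
def rect(m,l):
    q=P[m][:,:2].astype(np.float32);print(l,len(q),P[m].mean(0).round(1),cv2.minAreaRect(q))
reg=(u>285)&(u<405)&(v>145)&(v<220)
m=reg&ok&(abs(P[...,2]-68.5)<2.5);rect(m,'cover')
for lo,hi in((72,80),(80,94),(94,102)):
    m=reg&ok&(P[...,2]>lo)&(P[...,2]<hi);
    for s,l in((u<340,'tab'),(u>=340,'knob')):
        if (m&s).sum()>3: rect(m&s,f'{l}{lo}')
m=(u>262)&(u<500)&(v<236)&ok&(abs(P[...,2]-50)<3)&(rgb.min(-1)>100);rect(m,'base')
m=(u>305)&(u<425)&(v<118)&ok&(abs(P[...,2]-64)<3)&(rgb.max(-1)<80);rect(m,'stage')
for a,b in((387,178),(268,232),(480,232),(318,152),(307,183)): print(a,b,px2w(im,a,b,o).round(1))
c=im['image'][0:240,260:500];cv2.imwrite('pics/wrist2c.png',cv2.cvtColor(cv2.resize(c,None,fx=2.5,fy=2.5,interpolation=cv2.INTER_CUBIC),cv2.COLOR_RGB2BGR))
```

```text
cover 3705 [585.9  89.1  68.6] ((585.7066650390625, 88.25830841064453), (100.41763305664062, 45.138267517089844), 13.743937492370605)
tab72 32 [546.1  82.6  76. ] ((546.776123046875, 82.70257568359375), (22.19222640991211, 1.5355350971221924), 15.089010238647461)
knob72 188 [629.5  99.4  73.6] ((629.3416748046875, 99.30694580078125), (15.568021774291992, 15.227581977844238), 23.503416061401367)
tab80 70 [545.6  82.2  86.9] ((545.7373046875, 82.0137939453125), (23.114933013916016, 7.465554237365723), 31.420879364013672)
tab94 232 [547.4  79.4  98.3] ((547.7696533203125, 79.21620178222656), (22.341718673706055, 8.425162315368652), 14.08304214477539)
base 35596 [620.7 151.2  50. ] ((627.9127197265625, 172.05670166015625), (266.715087890625, 282.11871337890625), 8.172706604003906)
stage 6415 [588.3 222.3  64.1] ((587.82568359375, 218.6360321044922), (116.40747833251953, 110.33097076416016), 7.959184169769287)
387 178 [628.7  99.7  72.6]
268 232 [518.6  18.   47.2]
480 232 [ 8.218e+02  4.190e+01 -4.000e-01]
318 152 [556.  112.8  61.4]
307 183 [547.5  83.5  83.3]
```

View pics/wrist2c.png

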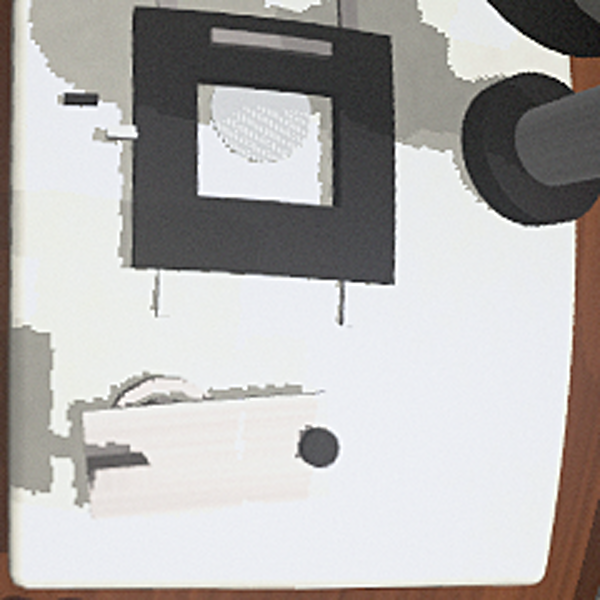

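Run:
```python
from h import *
o=ctrl.get_obs();plan((541.5,105,300),13.8,o);plan((541.5,105,260),13.8,o)
p=np.array([629.3,99.3])
# arc rows
a=np.radians(13.8);ex=np.array([-np.sin(a),np.cos(a)]);ey=np.array([np.cos(a),np.sin(a)])
c=p+14*ex-84*ey; print('contact',c)
d=10.0
Rd=R.from_euler('z',d,degrees=True).as_matrix()[:2,:2]
c2=p+Rd@(c-p);print('row: tx,ty',ex@(c2-c),ey@(c2-c))
```

```text
t 3.5 tcp [519.4  58.7 404.6] jawyaw 8.0 z [-0.001 -0.    -1.   ] q [ 0.09  0.27  1.85 -0.    1.01 -0.05] F [-0.3 -1.   0. ] M [-0.02 -0.09  0.  ] w 0.8
 tool shift mm [ 42.8  28.4 104.5]
 rz deg (tool, + = clockwise from above) -5.8
t 3.5 tcp [519.4  58.7 404.6] jawyaw 8.0 z [-0.001 -0.    -1.   ] q [ 0.09  0.27  1.85 -0.    1.01 -0.05] F [-0.3 -1.   0. ] M [-0.02 -0.09  0.  ] w 0.8
 tool shift mm [ 42.8  28.5 144.5]
 rz deg (tool, + = clockwise from above) -5.8
contact [544.38525208  92.85906948]
row: tx,ty -14.79913838185123 -1.1549257403624738
```

```bash
python3 -m handwheel '[{"gripper":1,"tx":0.043,"ty":0.028,"tz":0,"rx":0,"ry":0,"rz":0},{"gripper":1,"tx":0,"ty":0,"tz":0.05,"rx":0,"ry":0,"rz":-5.8},{"gripper":1,"tx":0,"ty":0,"tz":0.05,"rx":0,"ry":0,"rz":0},{"gripper":1,"tx":0,"ty":0,"tz":0.044,"rx":0,"ry":0,"rz":0},{"gripper":1,"tx":0,"ty":0,"tz":0,"rx":0,"ry":0,"rz":0}]'
python3 - <<'E'
from h import *
plan((544.4,92.9,260),13.8)
im,o=shot('wrist3')
E
```

```text
t: 4.12
ee_pos: [540.0, 104.5, 258.1]
orientation: [-1.936, -2.468, 0.008]
ft_force: [0.1, 0.1, 0.3]
width: 0.5
t 4.12 tcp [540.  104.5 258.1] jawyaw 13.8 z [-0.007 -0.001 -1.   ] q [ 0.17  0.53  1.88 -0.    0.74 -0.07] F [0.1 0.1 0.3] M [-0.05 -0.11 -0.02] w 0.5
 tool shift mm [-12.3   1.5  -1.9]
 rz deg (tool, + = clockwise from above) -0.0
```

View pics/wrist3.png

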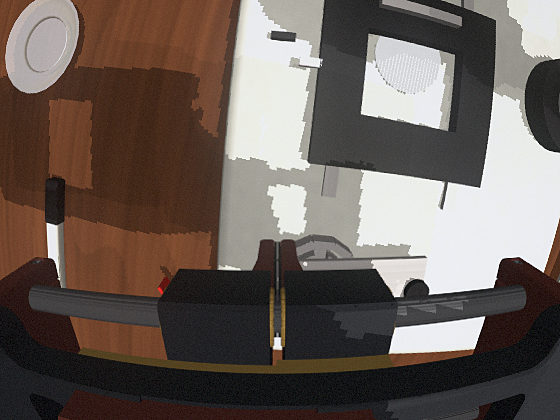

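The closed fingers are behind the tab, and the collar at (322,247) shows beside them. Now I swing the cover.

```bash
python3 -m handwheel '[{"gripper":1,"tx":-0.011,"ty":0.001,"tz":0,"rx":0,"ry":0,"rz":0},{"gripper":1,"tx":-0.0148,"ty":-0.0012,"tz":0,"rx":0,"ry":0,"rz":-10},{"gripper":1,"tx":-0.0148,"ty":-0.0012,"tz":0,"rx":0,"ry":0,"rz":-10},{"gripper":1,"tx":-0.0148,"ty":-0.0012,"tz":0,"rx":0,"ry":0,"rz":-10}]'
python3 - <<'E'
from h import *
plan()
E
```

```text
t: 4.68
ee_pos: [560.5, 52.8, 263.1]
orientation: [1.221, 2.891, 0.003]
ft_force: [-1.0, 1.9, -1.0]
width: 0.5
t 4.67 tcp [560.5  52.8 263.1] jawyaw 44.2 z [ 0.003  0.    -1.   ] q [ 0.07  0.53  1.85  0.    0.75 -0.7 ] F [-1.   1.9 -1. ] M [ 0.24 -0.14 -0.01] w 0.5
```

Contact force is about 2 N, as expected. I continue.

```bash
python3 -m handwheel '[{"gripper":1,"tx":-0.0148,"ty":-0.0012,"tz":0,"rx":0,"ry":0,"rz":-10},{"gripper":1,"tx":-0.0148,"ty":-0.0012,"tz":0,"rx":0,"ry":0,"rz":-10},{"gripper":1,"tx":-0.0148,"ty":-0.0012,"tz":0,"rx":0,"ry":0,"rz":-10},{"gripper":1,"tx":-0.0148,"ty":-0.0012,"tz":0,"rx":0,"ry":0,"rz":-10},{"gripper":1,"tx":-0.0148,"ty":-0.0012,"tz":0,"rx":0,"ry":0,"rz":-10},{"gripper":1,"tx":-0.0148,"ty":-0.0012,"tz":0,"rx":0,"ry":0,"rz":-10}]'
python3 - <<'E'
from h import *
plan()
p=np.array([629.3,99.3]);a=np.degrees(np.arctan2(*(p-ctrl.get_obs()['ee_pos'][:2])[::-1]));print('pusher angle',a)
E
```

```text
t: 5.42
ee_pos: [637.4, 15.8, 263.3]
orientation: [-0.388, 3.115, -0.001]
ft_force: [-1.1, 0.7, 0.4]
width: 0.8
t 5.42 tcp [637.4  15.8 263.3] jawyaw 104.2 z [ 0.003 -0.    -1.   ] q [ 0.01  0.62  1.68 -0.    0.84 -1.81] F [-1.1  0.7  0.4] M [0.14 0.01 0.04] w 0.8
pusher angle 95.5290879106986
```

```bash
python3 -m handwheel '[{"gripper":0.6,"tx":0.015,"ty":0,"tz":0,"rx":0,"ry":0,"rz":0},{"gripper":0.6,"tx":0,"ty":0,"tz":-0.04,"rx":0,"ry":0,"rz":0}]'
python3 - <<'E'
from h import *
plan();rows((585,23,370),8,9)
E
```

```text
t: 5.68
ee_pos: [618.9, 12.5, 299.5]
orientation: [0.373, -3.113, -0.001]
ft_force: [0.3, 0.6, -0.0]
width: 17.2
t 5.67 tcp [618.9  12.5 299.5] jawyaw 103.7 z [-0.006 -0.    -1.   ] q [ 0.    0.55  1.71 -0.    0.89 -1.81] F [ 0.3  0.6 -0. ] M [ 0.07 -0.18  0.01] w 17.2
[0.0034, 0.002, -0.0078] rz 10.63
[0.0038, 0.0014, -0.0078] rz 10.63
[0.0039, 0.0007, -0.0078] rz 10.63
[0.004, -0.0001, -0.0078] rz 10.63
[0.0039, -0.0008, -0.0078] rz 10.63
[0.0037, -0.0015, -0.0078] rz 10.63
[0.0034, -0.0021, -0.0078] rz 10.63
[0.0029, -0.0027, -0.0078] rz 10.63
[0.0024, -0.0032, -0.0078] rz 10.63
```

```bash
python3 -m handwheel '[{"gripper":0.5,"tx":0.0035,"ty":0.002,"tz":-0.01,"rx":0,"ry":0,"rz":10.6},{"gripper":0.5,"tx":0.004,"ty":0.001,"tz":-0.01,"rx":0,"ry":0,"rz":10.6},{"gripper":0.5,"tx":0.004,"ty":0,"tz":-0.01,"rx":0,"ry":0,"rz":10.6},{"gripper":0.5,"tx":0.004,"ty":0,"tz":-0.01,"rx":0,"ry":0,"rz":10.6},{"gripper":0.5,"tx":0.004,"ty":-0.001,"tz":-0.01,"rx":0,"ry":0,"rz":10.6},{"gripper":0.5,"tx":0.0035,"ty":-0.002,"tz":-0.01,"rx":0,"ry":0,"rz":10.6},{"gripper":0.5,"tx":0.003,"ty":-0.003,"tz":-0.01,"rx":0,"ry":0,"rz":10.6},{"gripper":0.5,"tx":0.0025,"ty":-0.004,"tz":0,"rx":0,"ry":0,"rz":10.6}]'
python3 -m handwheel '[{"gripper":0.5,"tx":0.002,"ty":-0.003,"tz":0,"rx":0,"ry":0,"rz":10.6},{"gripper":0.5,"tx":0,"ty":0,"tz":0,"rx":0,"ry":0,"rz":0}]'
python3 - <<'E'
from h import *
plan();im,o=shot('wrist4')
c=im['image'][0:260,220:460];cv2.imwrite('pics/wrist4c.png',cv2.cvtColor(cv2.resize(c,None,fx=2.3,fy=2.3,interpolation=cv2.INTER_CUBIC),cv2.COLOR_RGB2BGR))
E
```

```text
t: 6.68
ee_pos: [588.0, 18.6, 372.8]
orientation: [1.834, 2.548, 0.002]
ft_force: [0.2, -0.6, -0.2]
width: 43.9
t: 6.92
ee_pos: [584.5, 19.6, 371.7]
orientation: [2.052, 2.378, 0.001]
ft_force: [-0.1, 0.1, 0.3]
width: 44.0
t 6.92 tcp [584.5  19.6 371.7] jawyaw 8.4 z [ 0.001 -0.    -1.   ] q [ 0.01  0.4   1.75 -0.    0.99 -0.13] F [-0.1  0.1  0.3] M [ 0.02 -0.11 -0.  ] w 44.0
```

View pics/wrist4c.png

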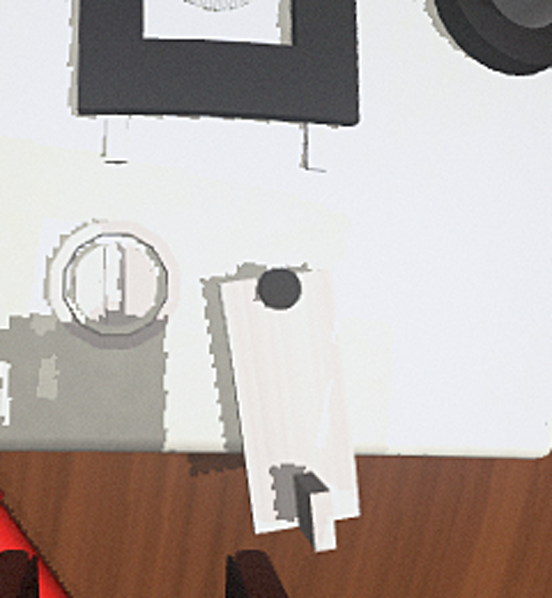

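The cover is now well clear. The adjuster shows at crop (115,283), with its slot running nearly vertically in the picture. Next I measure the slot.

Run:
```python
from h import *
im,o=load('wrist4');P=cloud(im,o);ok=im['range_z']>0
u0,v0=220+115/2.3,283/2.3
print(px2w(im,u0,v0,o))
q=P[ok]
def near(c,r0,r1): 
    d=np.hypot(q[:,0]-c[0],q[:,1]-c[1]);return (d>=r0)&(d<r1)
c=px2w(im,u0,v0,o,z=61)[:2]
# collar ring fit (z~62)
for it in range(5):
    m=near(c,10,30)&(abs(q[:,2]-62)<2.5)
    A=q[m][:,:2]
    rr=np.hypot(*(A-c).T)
    # outer boundary circle: minEnclosing
    (x,y),r=cv2.minEnclosingCircle(A[rr<27].astype(np.float32));c=np.array([x,y])
print('collar',c,r,m.sum())
print('pred', np.array([629.3,99.3])-62*np.array([np.cos(np.radians(8)),np.sin(np.radians(8))]))
m=near(c,0,15.0)
z=q[m][:,2];print(np.histogram(z,bins=np.arange(48,66,2)))
sl=q[m&(q[:,2]<56)&(q[:,2]>48)]
print(len(sl),sl.mean(0));w,V=np.linalg.eigh(np.cov(sl[:,:2].T));print(w,np.degrees(np.arctan2(V[1,1],V[0,1])))
top=q[near(c,0,15.5)&(abs(q[:,2]-61)<1.8)]
# slot gap: best angle minimizing top pts within band
best=[]
for a in range(0,180,1):
    n=np.array([-np.sin(np.radians(a)),np.cos(np.radians(a))])
    for off in np.arange(-4,4.1,.5):
        s=(top[:,:2]-c)@n-off; best.append(((abs(s)<3.5).sum(),a,off))
best.sort();print(best[:8])
# stage
rgb=im['image'].astype(int)
cc=q[near([629.3,99.3],0,110)&(abs(q[:,2]-68.5)<1.5)];rect=cv2.minAreaRect(cc[:,:2].astype(np.float32));print('cover',rect)
sub=P[85:165,235:310];img=np.clip((im['range_z'][85:165,235:310]),300,312);
cv2.imwrite('pics/dep.png',cv2.resize(((img-300)/12*255).astype(np.uint8),None,fx=7,fy=7,interpolation=cv2.INTER_NEAREST))
```

```text
[568.48059177  91.01135778  53.33949138]
collar [568.26660156  90.60081482] 25.833419799804688 1412
pred [567.90337974  90.67126774]
(array([  0, 125, 162,   0,   0,  53, 487,  50]), array([48, 50, 52, 54, 56, 58, 60, 62, 64]))
287 [568.51927806  90.64693116  52.12114728]
[ 5.52766207 72.71351427] 98.40167911879749
[(np.int64(0), 96, np.float64(-0.5)), (np.int64(0), 97, np.float64(-1.0)), (np.int64(0), 97, np.float64(-0.5)), (np.int64(0), 97, np.float64(0.0)), (np.int64(0), 98, np.float64(-1.0)), (np.int64(0), 98, np.float64(-0.5)), (np.int64(0), 98, np.float64(0.0)), (np.int64(0), 99, np.float64(-1.0))]
cover ((643.5877685546875, 56.32572937011719), (45.024959564208984, 100.39798736572266), 17.992328643798828)
```

View pics/dep.png

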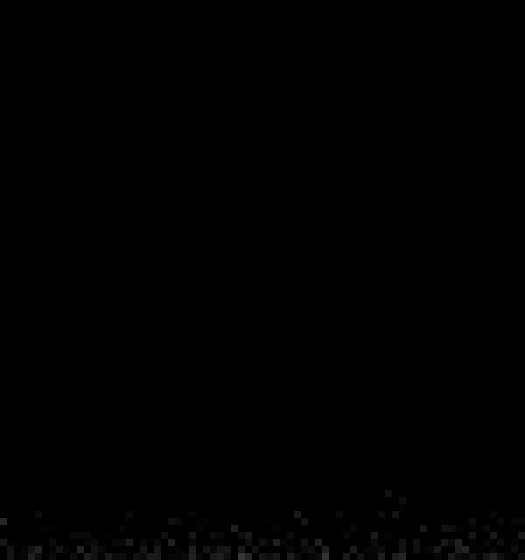

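```bash
python3 - <<'E'
from h import *
plan((511,-212,372),-1)
E
python3 -m handwheel '[{"gripper":0.2,"tx":-0.045,"ty":-0.021,"tz":0,"rx":0,"ry":0,"rz":1.8},{"gripper":0.2,"tx":-0.045,"ty":-0.021,"tz":0,"rx":0,"ry":0,"rz":1.8},{"gripper":0.2,"tx":-0.045,"ty":-0.021,"tz":0,"rx":0,"ry":0,"rz":1.8}]'
python3 - <<'E'
from h import *
plan((511,-212,372),-1)
rows((511,-212,372),-1,2)
E
```

```text
t 6.97 tcp [584.8  19.7 371.6] jawyaw 8.6 z [ 0.001 -0.    -1.   ] q [ 0.01  0.41  1.75 -0.    0.99 -0.14] F [ 0.1 -0.8  0.1] M [ 0.02 -0.08 -0.03] w 43.8
 tool shift mm [-218.  -107.6   -0.5]
 rz deg (tool, + = clockwise from above) 9.6
t: 7.35
ee_pos: [538.1, -122.6, 371.1]
orientation: [2.157, 2.283, 0.0]
ft_force: [0.9, -0.8, -0.1]
width: 68.7
t 7.35 tcp [ 538.1 -122.6  371.1] jawyaw 3.2 z [ 0.001 -0.    -1.   ] q [-0.25  0.36  1.82 -0.    0.96 -0.3 ] F [ 0.9 -0.8 -0.1] M [-0.07 -0.07  0.01] w 68.7
 tool shift mm [-87.7 -32.1  -0.9]
 rz deg (tool, + = clockwise from above) 4.2
[-0.0438, -0.0161, -0.0004] rz 2.11
[-0.0444, -0.0144, -0.0004] rz 2.11
```

```bash
python3 -m handwheel '[{"gripper":0.2,"tx":-0.044,"ty":-0.016,"tz":0,"rx":0,"ry":0,"rz":2.1},{"gripper":0.2,"tx":-0.044,"ty":-0.015,"tz":0,"rx":0,"ry":0,"rz":2.1},{"gripper":0.2,"tx":0,"ty":0,"tz":0,"rx":0,"ry":0,"rz":0},{"gripper":0.2,"tx":0,"ty":0,"tz":0,"rx":0,"ry":0,"rz":0}]'
python3 - <<'E'
from h import *
plan();im,o=shot('wrist5',names=['driver_grip','stand'])
E
```

```text
t: 7.85
ee_pos: [511.0, -210.1, 370.9]
orientation: [2.241, 2.201, 0.001]
ft_force: [0.0, 0.6, 0.0]
width: 70.9
t 7.85 tcp [ 511.  -210.1  370.9] jawyaw -1.0 z [ 0.  0. -1.] q [-0.41  0.36  1.82  0.    0.96 -0.39] F [0.  0.6 0. ] M [-0.02 -0.1  -0.01] w 70.9
driver_grip 0.96 297 34 [534. -47.  31.]
driver_grip 0.95 230 334 [ 451. -378.   30.]
stand 0.63 271 206 [ 507. -208.   79.]
```

View pics/wrist5.png

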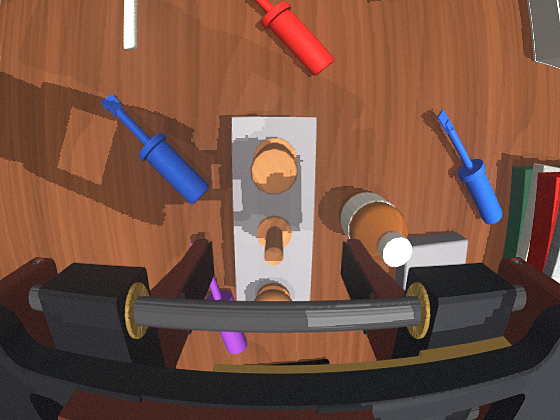

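The wooden driver handle is at (272,170), with the needle at (273,245), the ball awl at (273,293) and the bottle at (385,225). This close view confirms my choice.

Run:
```python
from h import *
im,o=load('wrist5');P=cloud(im,o);ok=im['range_z']>0
v,u=np.mgrid[0:420,0:560]
reg=ok&(u>240)&(u<305)&(v>125)&(v<200)
for lo,hi in((150,165),(84,92)):
    m=reg&(P[...,2]>lo)&(P[...,2]<hi);A=P[m];print(lo,len(A),A.mean(0).round(1),cv2.minEnclosingCircle(A[:,:2].astype(np.float32)))
m=ok&(u>225)&(u<320)&(v>110)&(v<300)&(abs(P[...,2]-80)<2.5);print('stand',cv2.minAreaRect(P[m][:,:2].astype(np.float32)))
m=ok&(u>325)&(u<420)&(v>180)&(v<270)&(P[...,2]>30);print('bottle',P[m].min(0),P[m].max(0))
```

```text
150 1685 [ 510.6 -166.1  159.6] ((510.7884826660156, -166.61610412597656), 14.292689323425293)
84 231 [ 512.  -156.1   88. ] ((510.986083984375, -164.52294921875), 17.264522552490234)
stand ((508.22198486328125, -215.64108276367188), (168.77041625976562, 70.76716613769531), 88.47323608398438)
bottle [ 546.37357708 -296.84455416   30.21248692] [ 674.05396569 -176.55546905  276.66176717]
```

```bash
python3 - <<'E'
from h import *
plan((510.8,-166.4,286),-1.5)
E
python3 -m handwheel '[{"gripper":0.4,"tx":0.044,"ty":-0.001,"tz":0,"rx":0,"ry":0,"rz":0.5},{"gripper":0.4,"tx":0,"ty":0,"tz":0.015,"rx":0,"ry":0,"rz":0},{"gripper":0.4,"tx":0,"ty":0,"tz":0.03,"rx":0,"ry":0,"rz":0},{"gripper":0.4,"tx":0,"ty":0,"tz":0.04,"rx":0,"ry":0,"rz":0},{"gripper":0.4,"tx":0,"ty":0,"tz":0,"rx":0,"ry":0,"rz":0}]'
python3 - <<'E'
from h import *
plan((510.8,-166.4,286),-1.5)
E
```

```text
t 8.0 tcp [ 511.5 -209.3  370.7] jawyaw -1.0 z [ 0.  0. -1.] q [-0.41  0.36  1.82  0.    0.96 -0.39] F [-0.   0.1 -0.5] M [-0.03 -0.07 -0.  ] w 70.4
 tool shift mm [42.8 -1.4 84.8]
 rz deg (tool, + = clockwise from above) 0.5
t: 8.62
ee_pos: [510.0, -165.7, 283.0]
orientation: [-2.246, -2.188, 0.005]
ft_force: [-0.4, 0.5, -0.1]
width: 52.8
t 8.62 tcp [ 510.  -165.7  283. ] jawyaw -1.5 z [-0.006  0.002 -1.   ] q [-0.34  0.47  1.9  -0.    0.77 -0.31] F [-0.4  0.5 -0.1] M [-0.03 -0.04 -0.01] w 52.8
 tool shift mm [-0.6  0.8 -3.1]
 rz deg (tool, + = clockwise from above) -0.0
```

Well placed, so I close and lift.

```bash
python3 -m handwheel '[{"gripper":1,"tx":0,"ty":0,"tz":-0.002,"rx":0,"ry":0,"rz":0},{"gripper":1,"tx":0,"ty":0,"tz":0,"rx":0,"ry":0,"rz":0},{"gripper":1,"tx":0,"ty":0,"tz":0,"rx":0,"ry":0,"rz":0},{"gripper":1,"tx":0,"ty":0,"tz":0,"rx":0,"ry":0,"rz":0}]'
python3 - <<'E'
from h import *
plan()
E
python3 -m handwheel '[{"gripper":1,"tx":0,"ty":0,"tz":-0.01,"rx":0,"ry":0,"rz":0},{"gripper":1,"tx":0,"ty":0,"tz":-0.02,"rx":0,"ry":0,"rz":0},{"gripper":1,"tx":0,"ty":0,"tz":-0.03,"rx":0,"ry":0,"rz":0},{"gripper":1,"tx":0,"ty":0,"tz":-0.03,"rx":0,"ry":0,"rz":0},{"gripper":1,"tx":0,"ty":0,"tz":-0.03,"rx":0,"ry":0,"rz":0},{"gripper":1,"tx":0,"ty":0,"tz":0,"rx":0,"ry":0,"rz":0}]'
python3 - <<'E'
from h import *
plan();shot('scene6','scene');im,o=shot('wrist6')
i=cv2.imread('pics/scene6.png')[60:220,170:330];cv2.imwrite('pics/scene6c.png',cv2.resize(i,None,fx=3.5,fy=3.5,interpolation=cv2.INTER_CUBIC))
E
```

```text
t: 9.12
ee_pos: [511.4, -166.5, 289.0]
orientation: [2.251, 2.189, 0.001]
ft_force: [-1.6, -0.2, 7.0]
width: 28.3
t 9.12 tcp [ 511.4 -166.5  289. ] jawyaw -1.6 z [ 0.002 -0.001 -1.   ] q [-0.34  0.46  1.9  -0.    0.78 -0.31] F [-1.6 -0.2  7. ] M [ 0.02  0.2  -0.01] w 28.3
t: 9.88
ee_pos: [511.5, -166.5, 410.2]
orientation: [2.249, 2.187, 0.004]
ft_force: [-0.0, 0.4, -1.4]
width: 28.6
t 9.88 tcp [ 511.5 -166.5  410.2] jawyaw -1.6 z [ 0.005 -0.002 -1.   ] q [-0.34  0.29  1.82  0.    1.03 -0.31] F [-0.   0.4 -1.4] M [-0.04 -0.08 -0.01] w 28.6
```

View pics/scene6c.png

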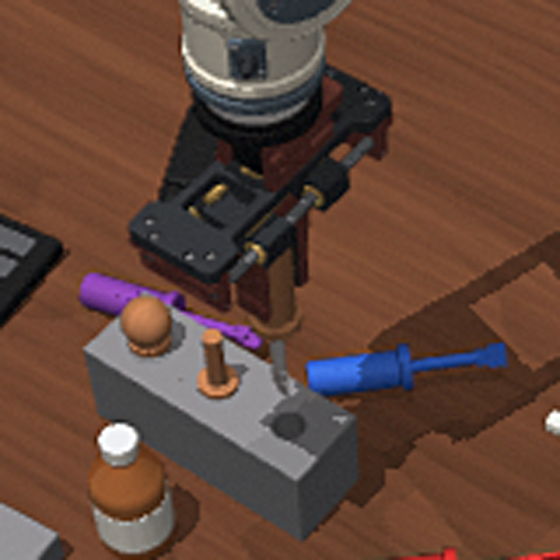

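View pics/wrist6.png

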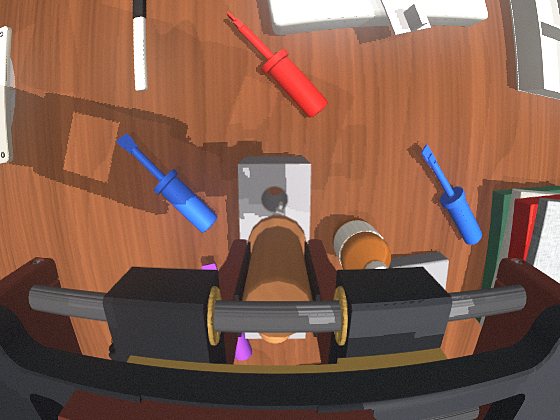

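Run:
```python
from h import *
im,o=load('wrist6');i=im['image'][180:240,235:325]
a=cv2.resize(cv2.cvtColor(i,cv2.COLOR_RGB2BGR),None,fx=8,fy=8,interpolation=cv2.INTER_CUBIC)
cv2.imwrite('pics/w6z.png',a)
z=im['range_z'][186:222,262:296];print(z[::2,::2].astype(int))
s,_=load('scene6');i=s['image'][140:185,230:275]
cv2.imwrite('pics/s6z.png',cv2.resize(cv2.cvtColor(i,cv2.COLOR_RGB2BGR),None,fx=12,fy=12,interpolation=cv2.INTER_CUBIC))
P=cloud(im,o);v,u=np.mgrid[0:420,0:560]
m=(u>255)&(u<300)&(v>185)&(v<225)&(im['range_z']>0)&(P[...,2]>110)&(P[...,2]<160)
A=P[m];print(len(A),A.round(1)[::4].tolist())
P=cloud(s);m=(s['range_z']>0)&(P[...,2]>120)&(P[...,2]<200)&(abs(P[...,0]-511)<30)&(abs(P[...,1]+166)<30);A=P[m];print(A.round(0)[A[:,2].argsort()][:40].tolist())
```

```text
[[310 312 313 312 313 313 313 313 312 312 312 313 313 314 312 311 312]
 [312 314 313 395 394 395 396 394 395 395 314 313 313 312 313 313 312]
 [313 313 390 394 395 394 395 395 396 395 396 314 313 313 313 312 314]
 [314 363 380 394 397 396 397 393 395 395 393 379 314 315 313 313 314]
 [314 357 372 383 391 395 396 397 395 391 384 371 351 314 314 314 315]
 [316 348 362 373 380 386 387 387 384 380 372 363 344 314 315 315 316]
 [322 344 355 364 371 375 377 376 374 370 363 352 337 316 316 316 316]
 [319 337 347 356 361 364 366 366 363 361 354 344 330 315 315 314 317]
 [318 330 340 346 352 356 357 357 356 264 267 336 324 316 316 317 317]
 [317 323 332 340 343 347 346 347 346 258 261 329 318 318 317 316 318]
 [317 320 325 332 334 340 339 340 270 259 258 322 317 318 318 317 318]
 [317 318 320 323 328 330 330 258 256 258 320 317 317 318 318 318 319]
 [318 318 319 318 320 322 324 253 250 251 256 318 319 319 318 320 318]
 [319 320 319 319 319 319 319 247 248 247 248 319 319 320 319 321 319]
 [319 320 320 320 320 321 246 243 243 245 250 320 319 319 319 320 319]
 [320 321 319 320 194 192 191 191  
[... 995 characters left out ...]
.0], [517.0, -165.0, 142.0], [518.0, -170.0, 142.0], [522.0, -164.0, 142.0], [520.0, -162.0, 143.0], [520.0, -165.0, 144.0], [518.0, -161.0, 145.0], [514.0, -176.0, 145.0], [519.0, -166.0, 147.0], [517.0, -164.0, 149.0], [516.0, -162.0, 150.0], [518.0, -160.0, 150.0], [520.0, -168.0, 150.0], [514.0, -164.0, 151.0], [512.0, -165.0, 152.0], [516.0, -165.0, 152.0], [522.0, -161.0, 153.0], [521.0, -164.0, 153.0], [519.0, -165.0, 155.0], [521.0, -167.0, 156.0], [519.0, -171.0, 158.0], [518.0, -163.0, 159.0], [514.0, -163.0, 159.0], [520.0, -164.0, 161.0], [513.0, -164.0, 161.0], [520.0, -167.0, 162.0], [517.0, -163.0, 162.0], [519.0, -165.0, 163.0], [524.0, -164.0, 165.0], [517.0, -163.0, 166.0]]
```

View pics/w6z.png

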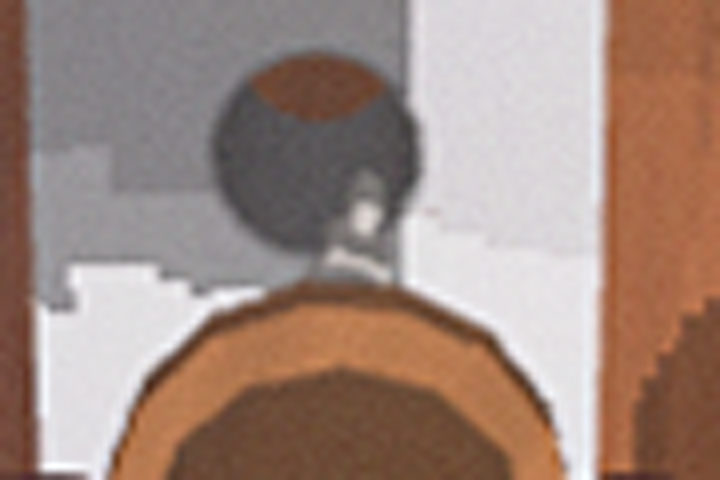

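View pics/s6z.png

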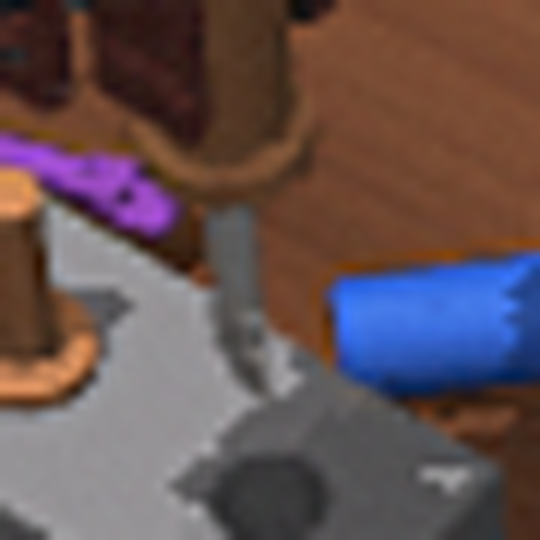

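The wrist crop shows the blade's edge at (280,205). It lies about 9 mm from the axis towards world angle ≈ 60°. The slot is at 98°, so I will land about 25° anticlockwise of it.

Run:
```python
from h import *
im,o=load('wrist6');print('hole',px2w(im,274.4,198.8,o,z=80))
plan();rows((568.7,90.7,400),61,8)
```

```text
hole [ 509.83856898 -166.28178952   80.        ]
t 9.97 tcp [ 510.7 -166.2  407.4] jawyaw -1.6 z [-0.  0. -1.] q [-0.34  0.29  1.82  0.    1.03 -0.31] F [-0.1 -0.9 -1.3] M [-0.02 -0.1   0.01] w 28.8
[0.0323, 0.0064, 0.0009] rz -7.82
[0.0311, 0.0107, 0.0009] rz -7.82
[0.0294, 0.0148, 0.0009] rz -7.82
[0.0271, 0.0187, 0.0009] rz -7.82
[0.0243, 0.0222, 0.0009] rz -7.82
[0.021, 0.0253, 0.0009] rz -7.82
[0.0174, 0.0279, 0.0009] rz -7.82
[0.0134, 0.0301, 0.0009] rz -7.82
```

```bash
python3 -m handwheel '[{"gripper":1,"tx":0.0325,"ty":0.0065,"tz":0,"rx":0,"ry":0,"rz":-7.8},{"gripper":1,"tx":0.031,"ty":0.0105,"tz":0,"rx":0,"ry":0,"rz":-7.8},{"gripper":1,"tx":0.0295,"ty":0.015,"tz":0,"rx":0,"ry":0,"rz":-7.8},{"gripper":1,"tx":0.027,"ty":0.0185,"tz":0,"rx":0,"ry":0,"rz":-7.8},{"gripper":1,"tx":0.0245,"ty":0.022,"tz":0,"rx":0,"ry":0,"rz":-7.8},{"gripper":1,"tx":0.021,"ty":0.0255,"tz":0,"rx":0,"ry":0,"rz":-7.8},{"gripper":1,"tx":0.0175,"ty":0.028,"tz":0,"rx":0,"ry":0,"rz":-7.8},{"gripper":1,"tx":0.0135,"ty":0.030,"tz":0,"rx":0,"ry":0,"rz":-7.8}]'
python3 -m handwheel '[{"gripper":1,"tx":0,"ty":0,"tz":0.01,"rx":0,"ry":0,"rz":0},{"gripper":1,"tx":0,"ty":0,"tz":0.01,"rx":0,"ry":0,"rz":0},{"gripper":1,"tx":0,"ty":0,"tz":0,"rx":0,"ry":0,"rz":0},{"gripper":1,"tx":0,"ty":0,"tz":0,"rx":0,"ry":0,"rz":0}]'
python3 - <<'E'
from h import *
plan((568.7,90.7,355),61);im,o=shot('wrist7');plan((568.7,90.7,355),61)
i=im['image'][130:260,200:350]
cv2.imwrite('pics/w7z.png',cv2.resize(cv2.cvtColor(i,cv2.COLOR_RGB2BGR),None,fx=5,fy=4.6,interpolation=cv2.INTER_CUBIC))
P=cloud(im,o);v,u=np.mgrid[0:420,0:560]
m=(u>230)&(u<320)&(v>170)&(v<240)&(im['range_z']>0)&(P[...,2]>o['ee_pos'][2]-290)&(P[...,2]<o['ee_pos'][2]-262)
A=P[m]-np.append(o['ee_pos'][:2],0);A=A[np.hypot(A[:,0],A[:,1])<14];print(len(A),A.mean(0),A.round(1).tolist()[:30])
E
```

```text
t: 10.98
ee_pos: [568.8, 91.8, 405.7]
orientation: [-0.784, -3.039, 0.002]
ft_force: [0.1, 1.1, -0.7]
width: 28.6
t: 11.48
ee_pos: [569.1, 90.0, 387.5]
orientation: [-0.794, -3.039, 0.0]
ft_force: [0.8, 1.2, -1.8]
width: 28.9
t 11.47 tcp [569.1  90.  387.5] jawyaw 60.7 z [-0. -0. -1.] q [ 0.14  0.37  1.75 -0.    1.02 -0.92] F [ 0.8  1.2 -1.8] M [-0.05 -0.07  0.01] w 28.9
 tool shift mm [ 0.7  0.4 32.5]
 rz deg (tool, + = clockwise from above) -0.3
t 11.53 tcp [569.2  90.1 387.8] jawyaw 60.7 z [ 0.  0. -1.] q [ 0.14  0.37  1.75 -0.    1.02 -0.92] F [ 0.4 -0.3 -1.7] M [ 0.05 -0.11 -0.09] w 28.9
 tool shift mm [ 0.7  0.2 32.8]
 rz deg (tool, + = clockwise from above) -0.3
55 [ -3.96250933   5.08336269 116.60692605] [[-6.2, 6.5, 107.2], [-5.2, 7.0, 104.3], [-5.8, 6.3, 109.0], [-5.3, 7.0, 108.4], [-4.6, 7.6, 107.3], [-4.5, 4.7, 104.5], [-5.9, 6.3, 113.0], [-5.3, 6.9, 111.9], [-4.4, 7.4, 109.6], [-4.6, 4.7, 108.3], [-5.9, 6.3, 116.1], [-5.2, 6.8, 115.0], [-4.2, 7.2, 112.1], [-4.3, 4.5, 110.4], [-5.4, 6.0, 117.4], [-4.6, 6.5, 115.6], [-4.7, 7.4, 117.6], [-3.9, 7.9, 115.7], [-3.0, 2.9, 106.1], [-4.3, 4.5, 113.6], [-4.6, 5.6, 116.9], [-4.3, 6.3, 117.1], [-3.9, 7.0, 117.2], [-5.1, 3.1, 117.0], [-4.5, 3.7, 116.2], [-4.4, 4.5, 117.3], [-4.0, 5.2, 117.3], [-3.8, 6.0, 118.3], [-3.2, 6.6, 117.4], [-4.3, 1.7, 114.8]]
```

View pics/w7z.png

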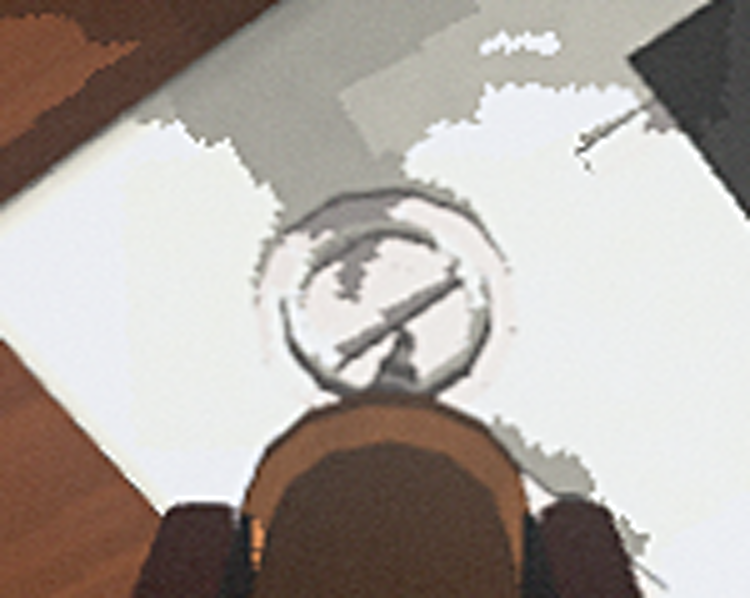

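Run:
```python
from h import *
im,o=load('wrist7');P=cloud(im,o);q=P[im['range_z']>0]
c=np.array([568.5,90.7])
m=(abs(q[:,2]-62)<2.2)&(np.hypot(*(q[:,:2]-c).T)<28)
A=q[m];print(len(A),cv2.minEnclosingCircle(A[:,:2].astype(np.float32)))
m=(q[:,2]<55)&(q[:,2]>50.7)&(np.hypot(*(q[:,:2]-c).T)<15);s=q[m];print(len(s),s.mean(0));w,V=np.linalg.eigh(np.cov(s[:,:2].T));print(w,np.degrees(np.arctan2(V[1,1],V[0,1])))
n=np.array([-np.sin(np.radians(98)),np.cos(np.radians(98))]);print(((s[:,:2]-[569.2,90.1])@n).mean())
plan((568.7,90.5,347),None)
```

```text
1093 ((567.77685546875, 90.8855209350586), 25.341224670410156)
203 [569.05758784  91.0054538   52.24355369]
[ 4.1790532  73.44334865] 99.75498286731982
0.015011404687484041
t 11.53 tcp [569.2  90.1 387.8] jawyaw 60.7 z [ 0.  0. -1.] q [ 0.14  0.37  1.75 -0.    1.02 -0.92] F [ 0.4 -0.3 -1.7] M [ 0.05 -0.11 -0.09] w 28.9
 tool shift mm [ 0.6  0.1 40.8]
```

```bash
python3 -m handwheel '[{"gripper":1,"tx":0.0005,"ty":0,"tz":0.018,"rx":0,"ry":0,"rz":0},{"gripper":1,"tx":0,"ty":0,"tz":0.016,"rx":0,"ry":0,"rz":0},{"gripper":1,"tx":0,"ty":0,"tz":0,"rx":0,"ry":0,"rz":0},{"gripper":1,"tx":0,"ty":0,"tz":0,"rx":0,"ry":0,"rz":0}]'
python3 - <<'E'
from h import *
plan((568.7,90.6,345))
E
```

```text
t: 12.02
ee_pos: [568.8, 91.0, 353.5]
orientation: [-0.791, -3.04, 0.0]
ft_force: [0.5, -0.1, -1.8]
width: 28.5
t 12.03 tcp [568.8  91.  353.5] jawyaw 60.8 z [-0. -0. -1.] q [ 0.14  0.42  1.78 -0.    0.95 -0.92] F [ 0.5 -0.1 -1.8] M [ 0.03 -0.13 -0.  ] w 28.5
 tool shift mm [-0.1 -0.4  8.5]
```

```bash
for i in 1; do python3 -m handwheel '[{"gripper":1,"tx":0,"ty":0,"tz":0.004,"rx":0,"ry":0,"rz":0},{"gripper":1,"tx":0,"ty":0,"tz":0.002,"rx":0,"ry":0,"rz":0}]'; done
python3 -m handwheel '[{"gripper":1,"tx":0,"ty":0,"tz":0.0015,"rx":0,"ry":0,"rz":0},{"gripper":1,"tx":0,"ty":0,"tz":0,"rx":0,"ry":0,"rz":0}]'
```

```text
t: 12.28
ee_pos: [568.7, 91.1, 347.7]
orientation: [0.791, 3.04, 0.0]
ft_force: [0.5, -0.0, -1.6]
width: 28.6
t: 12.52
ee_pos: [568.7, 91.0, 346.1]
orientation: [-0.791, -3.04, 0.0]
ft_force: [0.2, 0.4, -1.6]
width: 28.5
```

```bash
python3 -m handwheel '[{"gripper":1,"tx":0,"ty":0,"tz":0.0015,"rx":0,"ry":0,"rz":0},{"gripper":1,"tx":0,"ty":0,"tz":0,"rx":0,"ry":0,"rz":0}]'
python3 -m handwheel '[{"gripper":1,"tx":0,"ty":0,"tz":0.001,"rx":0,"ry":0,"rz":0},{"gripper":1,"tx":0,"ty":0,"tz":0,"rx":0,"ry":0,"rz":0}]'
```

```text
t: 12.78
ee_pos: [568.8, 91.0, 344.9]
orientation: [0.791, 3.04, 0.0]
ft_force: [0.4, 0.4, -1.0]
width: 28.9
t: 13.02
ee_pos: [568.9, 91.1, 344.5]
orientation: [0.791, 3.039, 0.001]
ft_force: [-1.4, 0.4, 6.0]
width: 28.5
```

Contact at TCP z ≈ 344.6 with 7 N. I ease off half a millimetre and start turning clockwise.

```bash
python3 -m handwheel '[{"gripper":1,"tx":0,"ty":0,"tz":-0.0004,"rx":0,"ry":0,"rz":0},{"gripper":1,"tx":0,"ty":0,"tz":0,"rx":0,"ry":0,"rz":4},{"gripper":1,"tx":0,"ty":0,"tz":0,"rx":0,"ry":0,"rz":4},{"gripper":1,"tx":0,"ty":0,"tz":0,"rx":0,"ry":0,"rz":0}]'
python3 -m handwheel '[{"gripper":1,"tx":0,"ty":0,"tz":0,"rx":0,"ry":0,"rz":4},{"gripper":1,"tx":0,"ty":0,"tz":0,"rx":0,"ry":0,"rz":3},{"gripper":1,"tx":0,"ty":0,"tz":0,"rx":0,"ry":0,"rz":0}]'
```

```text
t: 13.52
ee_pos: [569.1, 91.2, 344.6]
orientation: [1.0, 2.977, 0.002]
ft_force: [0.1, 1.1, 5.2]
width: 28.6
t: 13.9
ee_pos: [569.2, 91.2, 344.6]
orientation: [1.178, 2.91, 0.002]
ft_force: [1.4, 1.2, 3.9]
width: 28.3
```

```bash
python3 -m handwheel '[{"gripper":1,"tx":0,"ty":0,"tz":0.0003,"rx":0,"ry":0,"rz":4},{"gripper":1,"tx":0,"ty":0,"tz":0,"rx":0,"ry":0,"rz":3},{"gripper":1,"tx":0,"ty":0,"tz":0,"rx":0,"ry":0,"rz":0}]'
python3 - <<'E'
from h import *
plan()
E
```

```text
t: 14.28
ee_pos: [569.1, 91.1, 344.1]
orientation: [1.353, 2.834, 0.001]
ft_force: [2.4, 0.1, 2.4]
width: 28.7
t 14.28 tcp [569.1  91.1 344.1] jawyaw 38.9 z [ 0.002  0.    -1.   ] q [ 0.14  0.43  1.78  0.    0.93 -0.54] F [2.4 0.1 2.4] M [ 0.21 -0.76 -0.  ] w 28.7
```

```bash
python3 -m handwheel '[{"gripper":1,"tx":0,"ty":0,"tz":0.0003,"rx":0,"ry":0,"rz":3},{"gripper":1,"tx":0,"ty":0,"tz":0.0003,"rx":0,"ry":0,"rz":3},{"gripper":1,"tx":0,"ty":0,"tz":0,"rx":0,"ry":0,"rz":0}]'
python3 - <<'E'
from h import *
plan()
E
```

```text
t: 14.65
ee_pos: [568.0, 90.8, 342.2]
orientation: [-1.499, -2.758, 0.003]
ft_force: [-0.2, -0.9, -0.4]
width: 28.8
t 14.65 tcp [568.   90.8 342.2] jawyaw 32.9 z [-0.003 -0.001 -1.   ] q [ 0.14  0.43  1.79 -0.    0.93 -0.44] F [-0.2 -0.9 -0.4] M [ 0.  -0.1  0.1] w 28.8
```

It has dropped in: the force vanished and z is now below face level. I follow it down into the slot.

```bash
python3 -m handwheel '[{"gripper":1,"tx":0,"ty":0,"tz":0.002,"rx":0,"ry":0,"rz":0},{"gripper":1,"tx":0,"ty":0,"tz":0,"rx":0,"ry":0,"rz":0}]'
python3 -m handwheel '[{"gripper":1,"tx":0,"ty":0,"tz":0.002,"rx":0,"ry":0,"rz":0},{"gripper":1,"tx":0,"ty":0,"tz":0,"rx":0,"ry":0,"rz":0}]'
```

```text
t: 14.9
ee_pos: [568.5, 91.0, 340.7]
orientation: [-1.502, -2.759, 0.001]
ft_force: [-0.1, -0.2, -1.2]
width: 28.6
t: 15.15
ee_pos: [568.6, 91.0, 339.0]
orientation: [-1.503, -2.758, 0.0]
ft_force: [0.2, 0.3, -1.4]
width: 28.6
```

```bash
python3 -m handwheel '[{"gripper":1,"tx":0,"ty":0,"tz":0.0015,"rx":0,"ry":0,"rz":0},{"gripper":1,"tx":0,"ty":0,"tz":0,"rx":0,"ry":0,"rz":0}]'
python3 - <<'E'
from h import *
plan();im,o=shot('wrist8')
E
```

```text
t: 15.4
ee_pos: [568.6, 91.0, 337.6]
orientation: [-1.503, -2.758, 0.0]
ft_force: [-0.2, -0.1, -1.1]
width: 28.6
t 15.4 tcp [568.6  91.  337.6] jawyaw 32.8 z [-0. -0. -1.] q [ 0.14  0.44  1.79 -0.    0.92 -0.43] F [-0.2 -0.1 -1.1] M [ 0.03 -0.04  0.01] w 28.6
```

View pics/wrist8.png

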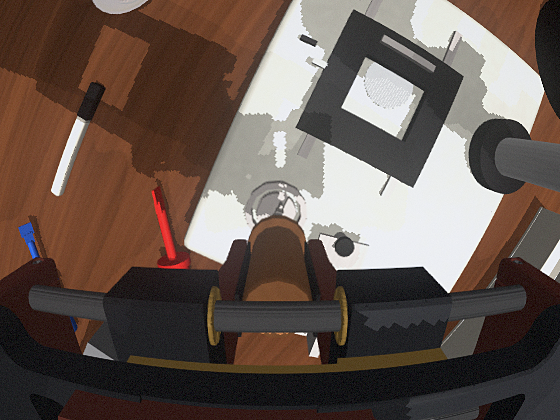

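```bash
cat >> h.py <<'E'
def scopey(p): # coordinate along scope x,y (yaw 8.0) relative to adjuster
    a=np.radians(8.0);d=np.asarray(p)[...,:2]-np.array([568.5,90.7])
    return np.stack([d[...,0]*np.cos(a)+d[...,1]*np.sin(a),-d[...,0]*np.sin(a)+d[...,1]*np.cos(a)],-1)
def rectify(im,o,n,z=64,x=(-40,160),y=(20,200),s=3.5):
    """orthophoto of plane z in scope axes; rows = -y"""
    a=np.radians(8.0);X,Y=np.meshgrid(np.arange(x[0],x[1],1/s),np.arange(y[1],y[0],-1/s))
    W=np.stack([568.5+X*np.cos(a)-Y*np.sin(a),90.7+X*np.sin(a)+Y*np.cos(a),np.full(X.shape,float(z)),np.ones(X.shape)],-1)
    T=np.linalg.inv(cam2w(im,o));C=W@T.T
    f=210/np.tan(np.radians(im['vfov'])/2);cx,cy=im['cx'],im['cy']
    if 'extrinsics' in im: u=cx+f*C[...,0]/-C[...,2];v=cy-f*C[...,1]/-C[...,2]
    else:
        h=np.hypot(C[...,0],C[...,1]);t=np.arctan2(h,-C[...,2]);u=cx+f*t*C[...,0]/h;v=cy-f*t*C[...,1]/h
    g=cv2.remap(im['image'],u.astype(np.float32),v.astype(np.float32),cv2.INTER_LINEAR)
    for yy in range(y[0],y[1],10):
        r=int((y[1]-yy)*s);cv2.line(g,(0,r),(6 if yy%50 else 14,r),(255,0,0),1)
    cv2.imwrite('pics/'+n,cv2.cvtColor(g,cv2.COLOR_RGB2BGR));return g
E
python3 - <<'E'
from h import *
im,o=load('wrist8');rectify(im,o,'r8.png',64)
P=cloud(im,o)
for (u,v) in((309,41),(317,62),(319,63)): print(u,v,P[v,u].round(1),scopey(P[v,u]).round(1))
rgb=im['image'].astype(int);v,u=np.mgrid[0:420,0:560]
m=(u>290)&(u<470)&(v<195)&(abs(P[...,2]-64)<2)&(rgb.max(-1)<90)&(im['range_z']>0)
S=scopey(P[m]);print(S.min(0),S.max(0))
for ax in(0,1):
    print(np.percentile(S[:,ax],[0.5,99.5]))
print(cv2.minAreaRect(S.astype(np.float32)))
E
```

```text
309 41 [514.5 223.4  55.1] [-35. 139.]
317 62 [529.6 209.7  64.3] [-22.  123.3]
319 63 [531.3 209.8  64.9] [-20.3 123.1]
[-22.69135263  68.80224958] [ 95.55452331 179.32266216]
[-14.7176253   94.23589879]
[ 69.33968394 178.31382599]
((36.35759735107422, 124.16279602050781), (110.52698516845703, 118.08077239990234), 89.83086395263672)
```

View pics/r8.png

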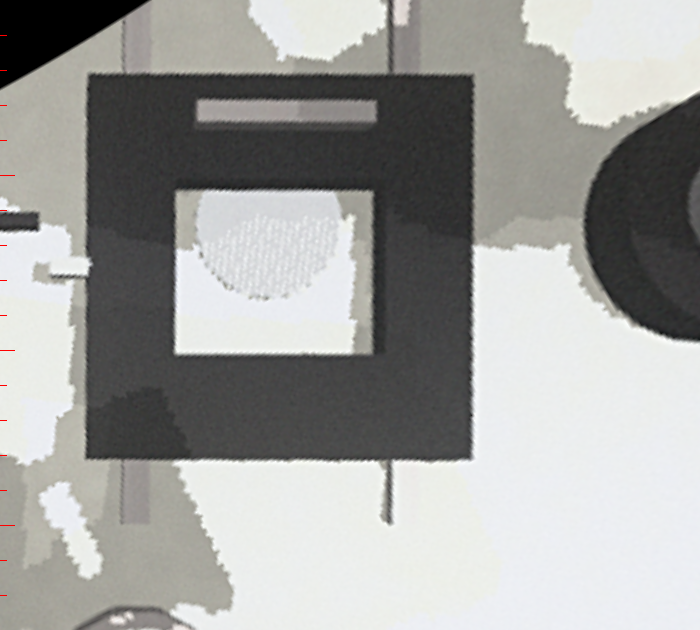

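In the rectified view the frame centre and pointer are at y ≈ 123.5 and the rib is at y ≈ 139. That puts travel at ≈ -15.5 mm, so about 90° clockwise plus the slot play.

```bash
python3 -m handwheel '[{"gripper":1,"tx":0,"ty":0,"tz":0,"rx":0,"ry":0,"rz":6},{"gripper":1,"tx":0,"ty":0,"tz":0,"rx":0,"ry":0,"rz":6},{"gripper":1,"tx":0,"ty":0,"tz":0,"rx":0,"ry":0,"rz":6},{"gripper":1,"tx":0,"ty":0,"tz":0,"rx":0,"ry":0,"rz":6},{"gripper":1,"tx":0,"ty":0,"tz":0,"rx":0,"ry":0,"rz":6},{"gripper":1,"tx":0,"ty":0,"tz":0,"rx":0,"ry":0,"rz":0}]'
python3 - <<'E'
from h import *
plan()
E
```

```text
t: 16.2
ee_pos: [568.3, 91.1, 337.6]
orientation: [-2.164, -2.276, 0.002]
ft_force: [-2.8, 0.1, -0.0]
width: 28.4
t 16.2 tcp [568.3  91.1 337.6] jawyaw 2.9 z [-0.001  0.    -1.   ] q [0.14 0.44 1.79 0.   0.92 0.09] F [-2.8  0.1 -0. ] M [0.16 0.54 0.09] w 28.4
```

```bash
python3 -m handwheel '[{"gripper":1,"tx":0,"ty":0,"tz":0,"rx":0,"ry":0,"rz":6},{"gripper":1,"tx":0,"ty":0,"tz":0,"rx":0,"ry":0,"rz":6},{"gripper":1,"tx":0,"ty":0,"tz":0,"rx":0,"ry":0,"rz":6},{"gripper":1,"tx":0,"ty":0,"tz":0,"rx":0,"ry":0,"rz":6},{"gripper":1,"tx":0,"ty":0,"tz":0,"rx":0,"ry":0,"rz":6},{"gripper":1,"tx":0,"ty":0,"tz":0,"rx":0,"ry":0,"rz":6},{"gripper":1,"tx":0,"ty":0,"tz":0,"rx":0,"ry":0,"rz":0}]'
cat >> h.py <<'E'
def stage(n):
    plan();im,o=shot(n);rectify(im,o,'r'+n+'.png',64)
    P=cloud(im,o);rgb=im['image'].astype(int);S=scopey(P)
    m=(abs(P[...,2]-64)<2)&(rgb.max(-1)<95)&(im['range_z']>0)&(S[...,0]>-25)&(S[...,0]<100)&(S[...,1]>55)&(S[...,1]<210)
    A=S[m]
    for lo,hi in((-10,5),(30,60)):
        B=A[(A[:,0]>lo)&(A[:,0]<hi),1];print('y range',lo,B.min().round(1),B.max().round(1),'mid',((B.min()+B.max())/2).round(1))
E
python3 - <<'E'
from h import *
stage('wrist9')
E
```

```text
t: 17.08
ee_pos: [568.5, 91.0, 337.6]
orientation: [-2.761, -1.498, 0.001]
ft_force: [-1.9, 0.7, -0.4]
width: 28.6
t 17.07 tcp [568.5  91.  337.6] jawyaw -33.0 z [-0.001  0.    -1.   ] q [0.14 0.44 1.79 0.   0.92 0.71] F [-1.9  0.7 -0.4] M [0.2  0.51 0.07] w 28.6
y range -10 76.1 209.3 mid 142.7
y range 30 75.7 187.0 mid 131.3
```

View pics/rwrist9.png

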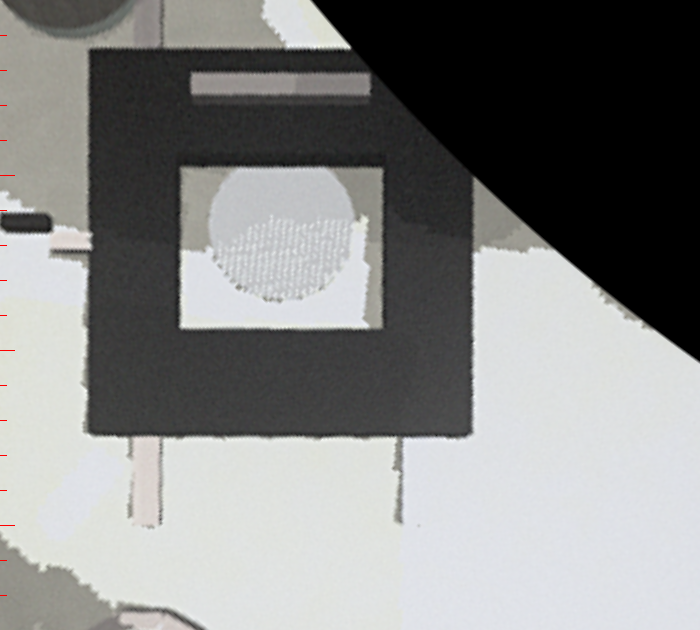

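Run:
```python
from h import *
for n in('wrist2','wrist3','wrist8','wrist9'):
    im,o=load(n);P=cloud(im,o);S=scopey(P);rgb=im['image'].astype(int);z=P[...,2];ok=im['range_z']>0
    m=ok&(S[...,0]>-52)&(S[...,0]<-24)&(S[...,1]>130)&(S[...,1]<150)&(rgb.max(-1)<80)&(z<62)&(z>50)
    A=S[m];print(n,'rib',len(A),A.min(0).round(1),A.max(0).round(1),A.mean(0).round(1),z[m].min().round(1),z[m].max().round(1))
    t=m&(z>np.percentile(z[m],60)-0.6);print('  top',S[t].mean(0).round(2))
    m=ok&(S[...,0]>-30)&(S[...,0]<-16)&(S[...,1]>105)&(S[...,1]<150)&(z>58)&(z<68)&(rgb.min(-1)>110)
    A=S[m];print('  pointer',len(A),A.min(0).round(1) if len(A) else '',A.max(0).round(1) if len(A) else '',z[m].mean() if len(A) else '')
    # lamp z
    m=ok&(abs(S[...,0]-37)<10)&(abs(S[...,1]-132)<10);print('  lampz',np.median(z[m]))
im,o=load('wrist9');rectify(im,o,'l9.png',51,x=(0,80),y=(100,180),s=7)
```

```text
wrist2 rib 53 [-41.9 137.3] [-29.7 141.8] [-36.  139.1] 52.9 57.5
  top [-36.33 139.32]
  pointer 53 [-26.3 121.5] [-16.1 126.3] 63.655582245894784
  lampz 51.182048887419484
wrist3 rib 182 [-42.6 137.5] [-29.4 141.9] [-35.9 139.3] 50.3 57.5
  top [-35.91 139.67]
  pointer 169 [-25.9 121.5] [-16.1 126.4] 63.95724550028949
  lampz 51.057895684203544
wrist8 rib 95 [-42.5 137.5] [-29.5 141.8] [-36.  139.3] 50.0 58.5
  top [-35.87 139.56]
  pointer 85 [-26.1 121.2] [-16.1 126.6] 63.98895993967377
  lampz 224.83459125551937
wrist9 rib 96 [-42.5 137.4] [-28.7 141.9] [-35.6 139.4] 50.3 57.5
  top [-35.59 139.82]
  pointer 70 [-26.3 128.8] [-16.1 134.3] 64.03943152810982
  lampz 51.095904508329454
```

View pics/l9.png

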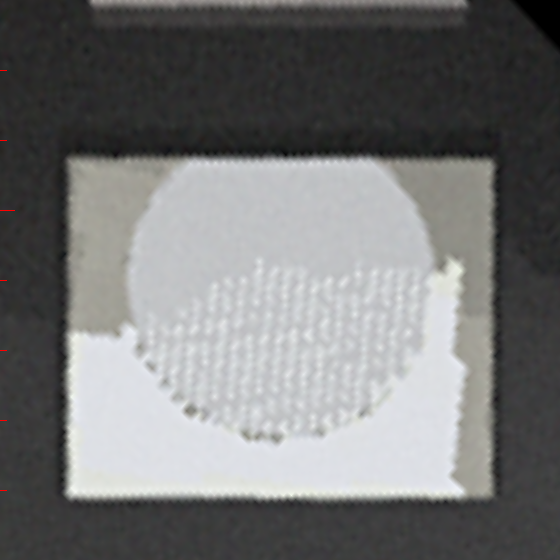

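The lamp disc's centre and the rib both give y ≈ 139.0 to 139.6. The frame is at 131.4, so about 8 mm or 46° remains.

```bash
python3 -m handwheel '[{"gripper":1,"tx":0,"ty":0,"tz":0,"rx":0,"ry":0,"rz":6},{"gripper":1,"tx":0,"ty":0,"tz":0,"rx":0,"ry":0,"rz":6},{"gripper":1,"tx":0,"ty":0,"tz":0,"rx":0,"ry":0,"rz":6},{"gripper":1,"tx":0,"ty":0,"tz":0,"rx":0,"ry":0,"rz":6},{"gripper":1,"tx":0,"ty":0,"tz":0,"rx":0,"ry":0,"rz":6},{"gripper":1,"tx":0,"ty":0,"tz":0,"rx":0,"ry":0,"rz":6},{"gripper":1,"tx":0,"ty":0,"tz":0,"rx":0,"ry":0,"rz":4},{"gripper":1,"tx":0,"ty":0,"tz":0,"rx":0,"ry":0,"rz":0}]'
cat >> h.py <<'E'
def stage2(n):
    plan();im,o=shot(n);P=cloud(im,o);S=scopey(P);rgb=im['image'].astype(int);z=P[...,2];ok=im['range_z']>0
    m=ok&(S[...,0]>-52)&(S[...,0]<-24)&(S[...,1]>130)&(S[...,1]<150)&(rgb.max(-1)<80)&(z<62)&(z>50);A=S[m]
    if len(A): print('rib',len(A),A.min(0).round(1),A.max(0).round(1))
    m=ok&(S[...,0]>-30)&(S[...,0]<-17)&(S[...,1]>105)&(S[...,1]<155)&(z>60)&(z<68)&(rgb.min(-1)>100);A=S[m]
    if len(A): print('pointer',len(A),A.min(0).round(1),A.max(0).round(1),A.mean(0).round(2))
    rectify(im,o,'r'+n+'.png',64,x=(-45,75),y=(70,200),s=4.5);rectify(im,o,'l'+n+'.png',51,x=(0,80),y=(100,180),s=7)
E
python3 - <<'E'
from h import *
stage2('wrist10')
E
```

```text
t: 18.12
ee_pos: [568.6, 90.9, 337.6]
orientation: [3.107, 0.464, -0.001]
ft_force: [-1.8, -0.4, -1.4]
width: 28.8
t 18.12 tcp [568.6  90.9 337.6] jawyaw -73.0 z [-0. -0. -1.] q [ 0.14  0.44  1.79 -0.    0.92  1.41] F [-1.8 -0.4 -1.4] M [-0.22  0.33  0.11] w 28.8
rib 85 [-42.3 137.2] [-28.6 141.9]
pointer 49 [-26.4 135.7] [-17.1 140.8] [-21.72 138.22]
```

View pics/rwrist10.png

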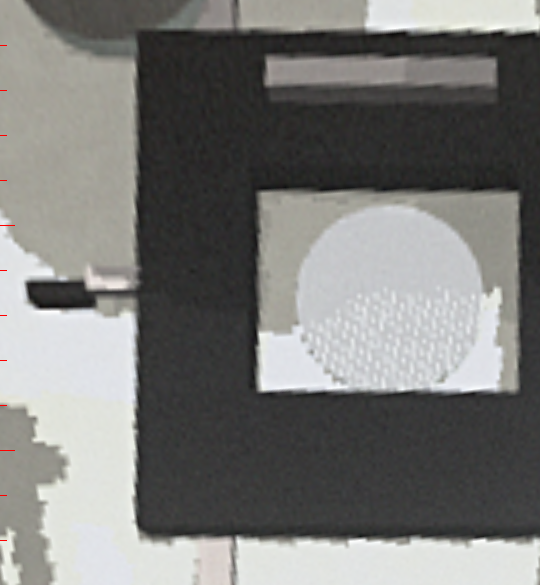

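View pics/lwrist10.png

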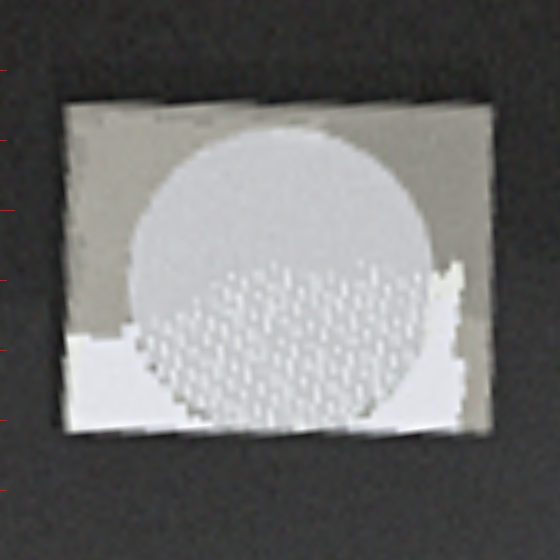

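```bash
python3 -m handwheel '[{"gripper":1,"tx":0,"ty":0,"tz":0,"rx":0,"ry":0,"rz":4},{"gripper":1,"tx":0,"ty":0,"tz":0,"rx":0,"ry":0,"rz":3},{"gripper":1,"tx":0,"ty":0,"tz":0,"rx":0,"ry":0,"rz":0}]'
python3 - <<'E'
from h import *
stage2('wrist11')
E
```

```text
t: 18.55
ee_pos: [568.7, 90.9, 337.6]
orientation: [3.129, 0.273, -0.0]
ft_force: [-0.5, -1.0, -1.3]
width: 28.8
t 18.55 tcp [568.7  90.9 337.6] jawyaw -80.0 z [-0. -0. -1.] q [ 0.14  0.44  1.79 -0.    0.92  1.53] F [-0.5 -1.  -1.3] M [-0.45  0.34  0.1 ] w 28.8
rib 89 [-42.1 136.7] [-24.2 142. ]
pointer 47 [-25.5 136.7] [-17. 142.] [-21.25 139.3 ]
```

View pics/rwrist11.png

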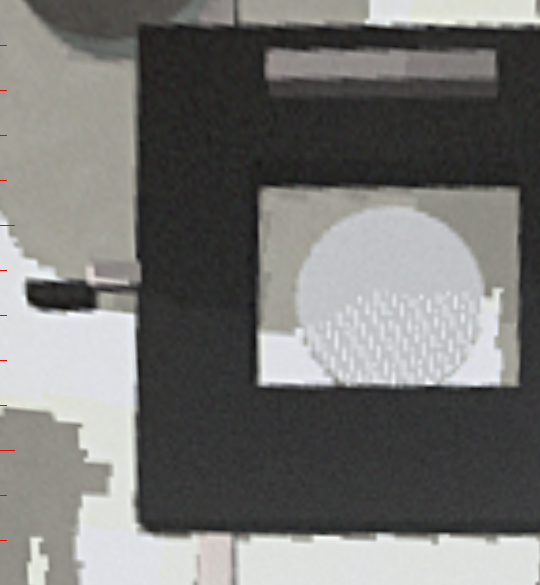

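The pointer is at 139.35 and the rib at 139.6, so the stage is centred to within measurement error. I unload the blade with a small back-turn inside the slot play, then lift out.

```bash
python3 -m handwheel '[{"gripper":1,"tx":0,"ty":0,"tz":0,"rx":0,"ry":0,"rz":-4},{"gripper":1,"tx":0,"ty":0,"tz":0,"rx":0,"ry":0,"rz":-4},{"gripper":1,"tx":0,"ty":0,"tz":0,"rx":0,"ry":0,"rz":0}]'
python3 - <<'E'
from h import *
stage2('wrist12')
E
python3 -m handwheel '[{"gripper":1,"tx":0,"ty":0,"tz":-0.004,"rx":0,"ry":0,"rz":0},{"gripper":1,"tx":0,"ty":0,"tz":-0.008,"rx":0,"ry":0,"rz":0},{"gripper":1,"tx":0,"ty":0,"tz":-0.015,"rx":0,"ry":0,"rz":0},{"gripper":1,"tx":0,"ty":0,"tz":-0.02,"rx":0,"ry":0,"rz":0},{"gripper":1,"tx":0,"ty":0,"tz":-0.02,"rx":0,"ry":0,"rz":0},{"gripper":1,"tx":0,"ty":0,"tz":0,"rx":0,"ry":0,"rz":0}]'
python3 - <<'E'
from h import *
stage2('wrist13')
plan((510.5,-166.4,410),-1.5)
rows((510.5,-166.4,410),-1.5,8)
E
```

```text
t: 18.98
ee_pos: [569.1, 91.1, 337.9]
orientation: [-3.103, -0.488, -0.002]
ft_force: [-0.5, 0.7, -0.6]
width: 28.5
t 18.98 tcp [569.1  91.1 337.9] jawyaw -72.1 z [ 0.001  0.    -1.   ] q [0.14 0.44 1.79 0.   0.91 1.4 ] F [-0.5  0.7 -0.6] M [ 0.02  0.02 -0.1 ] w 28.5
rib 87 [-42.3 137.3] [-28.7 141.6]
pointer 49 [-26.2 136.5] [-17.  142.2] [-21.42 139.46]
t: 19.77
ee_pos: [569.2, 91.1, 407.2]
orientation: [3.104, 0.486, 0.007]
ft_force: [-0.9, 0.6, -1.1]
width: 28.7
t 19.77 tcp [569.2  91.1 407.2] jawyaw -72.2 z [ 0.005  0.001 -1.   ] q [0.14 0.35 1.74 0.   1.05 1.4 ] F [-0.9  0.6 -1.1] M [ 0.01  0.02 -0.01] w 28.7
rib 56 [-42.4 136.9] [-28.8 141.7]
pointer 38 [-25.5 136.3] [-17.3 142. ] [-21.35 139.13]
t 19.82 tcp [568.8  91.  405.8] jawyaw -72.2 z [ 0.002  0.    -1.   ] q [0.14 0.35 1.74 0.   1.05 1.4 ] F [-0.4 -0.  -1.6] M [ 0.03  0.01 -0.02] w 28.8
 tool shift mm [-134.3  227.3   -4.4]
 rz deg (tool, + = clockwise from above) -70.7
[-0.0168, 0.0284, -0.0006] rz -8.84
[-0.0209, 0.0255, -0.0006] rz -8.84
[-0.0246, 0.022, -0.0006] rz -8.84
[-0.0277, 0.0179, -0.0006] rz -8.84
[-0.0301, 0.0135, -0.0006] rz -8.84
[-0.0318, 0.0087, -0.0006] rz -8.84
[-0.0328, 0.0037, -0.0006] rz -8.84
[-0.033, -0.0014, -0.0006] rz -8.84
```

View pics/wrist13.png

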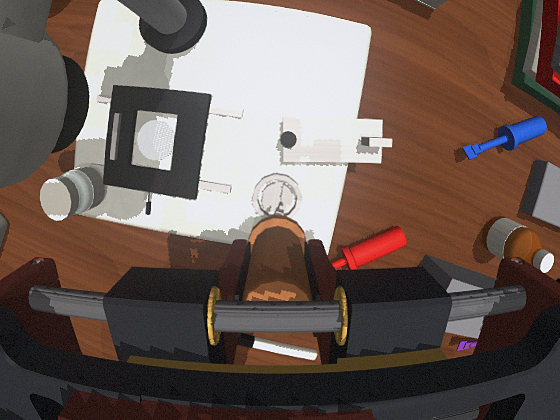

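The stage pointer is level with the rib (139.15 against 139.3), the cover is open, the jar is in place, and the blade is out of the slot. Now I return the driver to its hole.

```bash
python3 -m handwheel '[{"gripper":1,"tx":-0.017,"ty":0.0285,"tz":0,"rx":0,"ry":0,"rz":-8.8},{"gripper":1,"tx":-0.021,"ty":0.0255,"tz":-0.001,"rx":0,"ry":0,"rz":-8.8},{"gripper":1,"tx":-0.0245,"ty":0.022,"tz":-0.001,"rx":0,"ry":0,"rz":-8.8},{"gripper":1,"tx":-0.0275,"ty":0.018,"tz":-0.001,"rx":0,"ry":0,"rz":-8.8},{"gripper":1,"tx":-0.030,"ty":0.0135,"tz":-0.001,"rx":0,"ry":0,"rz":-8.8},{"gripper":1,"tx":-0.032,"ty":0.0085,"tz":0,"rx":0,"ry":0,"rz":-8.8},{"gripper":1,"tx":-0.033,"ty":0.0035,"tz":0,"rx":0,"ry":0,"rz":-8.8},{"gripper":1,"tx":-0.033,"ty":-0.0015,"tz":0,"rx":0,"ry":0,"rz":-8.8}]'
python3 -m handwheel '[{"gripper":1,"tx":0,"ty":0,"tz":0,"rx":0,"ry":0,"rz":0},{"gripper":1,"tx":0,"ty":0,"tz":0,"rx":0,"ry":0,"rz":0}]'
python3 - <<'E'
from h import *
plan((510.3,-166.4,410),-1.5);im,o=shot('wrist14')
i=im['image'][150:250,215:335]
cv2.imwrite('pics/w14z.png',cv2.resize(cv2.cvtColor(i,cv2.COLOR_RGB2BGR),None,fx=6,fy=6,interpolation=cv2.INTER_CUBIC))
E
```

```text
t: 20.82
ee_pos: [508.8, -167.4, 407.9]
orientation: [-2.249, -2.191, 0.001]
ft_force: [0.2, 0.3, -0.6]
width: 28.9
t: 21.08
ee_pos: [509.3, -166.1, 408.1]
orientation: [-2.258, -2.183, 0.0]
ft_force: [-0.0, -0.0, -2.0]
width: 28.7
t 21.07 tcp [ 509.3 -166.1  408.1] jawyaw -1.9 z [-0.001  0.001 -1.   ] q [-0.34  0.29  1.82  0.    1.03 -0.3 ] F [-0. -0. -2.] M [ 0.   -0.13  0.04] w 28.7
 tool shift mm [-0.2  1.  -1.9]
 rz deg (tool, + = clockwise from above) -0.4
```

View pics/w14z.png

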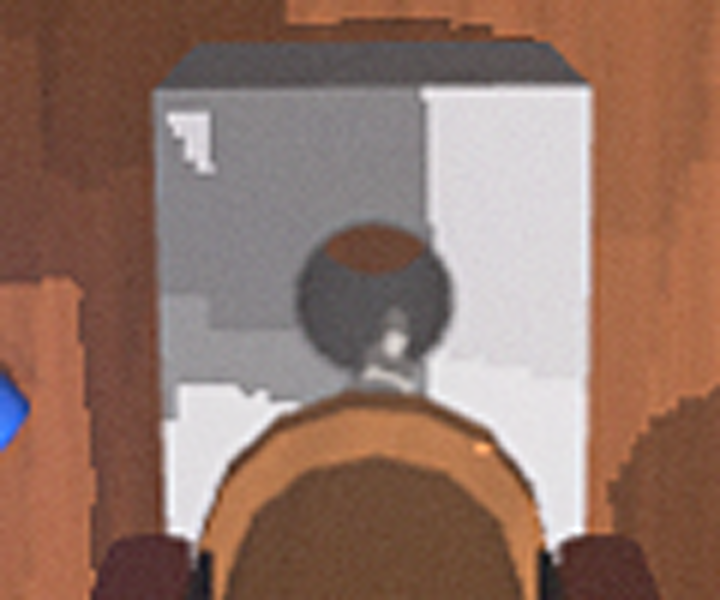

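```bash
python3 -m handwheel '[{"gripper":1,"tx":0,"ty":0.001,"tz":0.02,"rx":0,"ry":0,"rz":0},{"gripper":1,"tx":0,"ty":0,"tz":0.02,"rx":0,"ry":0,"rz":0},{"gripper":1,"tx":0,"ty":0,"tz":0.02,"rx":0,"ry":0,"rz":0},{"gripper":1,"tx":0,"ty":0,"tz":0,"rx":0,"ry":0,"rz":0}]'
python3 -m handwheel '[{"gripper":1,"tx":0,"ty":0,"tz":0.02,"rx":0,"ry":0,"rz":0},{"gripper":1,"tx":0,"ty":0,"tz":0.02,"rx":0,"ry":0,"rz":0},{"gripper":1,"tx":0,"ty":0,"tz":0.01,"rx":0,"ry":0,"rz":0},{"gripper":1,"tx":0,"ty":0,"tz":0.004,"rx":0,"ry":0,"rz":0},{"gripper":1,"tx":0,"ty":0,"tz":0,"rx":0,"ry":0,"rz":0}]'
```

```text
t: 21.62
ee_pos: [510.1, -165.4, 347.3]
orientation: [-2.253, -2.185, 0.002]
ft_force: [-0.6, -1.5, -1.1]
width: 28.6
t: 22.25
ee_pos: [510.7, -166.5, 295.1]
orientation: [2.255, 2.186, 0.0]
ft_force: [-0.5, 0.3, -0.7]
width: 28.5
```

```bash
python3 -m handwheel '[{"gripper":1,"tx":0,"ty":0,"tz":0.003,"rx":0,"ry":0,"rz":0},{"gripper":1,"tx":0,"ty":0,"tz":0.002,"rx":0,"ry":0,"rz":0},{"gripper":1,"tx":0,"ty":0,"tz":0,"rx":0,"ry":0,"rz":0}]'
python3 -m handwheel '[{"gripper":1,"tx":0,"ty":0,"tz":0.001,"rx":0,"ry":0,"rz":0},{"gripper":1,"tx":0,"ty":0,"tz":0,"rx":0,"ry":0,"rz":0}]'
```

```text
t: 22.62
ee_pos: [510.4, -166.5, 289.7]
orientation: [-2.256, -2.186, 0.0]
ft_force: [-0.5, -0.0, -0.5]
width: 28.6
t: 22.88
ee_pos: [510.5, -166.6, 289.1]
orientation: [2.255, 2.186, 0.0]
ft_force: [-0.6, 0.4, 2.8]
width: 28.9
```

It is seated, with contact force rising at 289.1 as predicted. I release and retreat upward.

```bash
python3 -m handwheel '[{"gripper":0.4,"tx":0,"ty":0,"tz":0,"rx":0,"ry":0,"rz":0},{"gripper":0.4,"tx":0,"ty":0,"tz":0,"rx":0,"ry":0,"rz":0},{"gripper":0.4,"tx":0,"ty":0,"tz":0,"rx":0,"ry":0,"rz":0}]'
python3 -m handwheel '[{"gripper":0.4,"tx":0,"ty":0,"tz":-0.02,"rx":0,"ry":0,"rz":0},{"gripper":0.4,"tx":0,"ty":0,"tz":-0.04,"rx":0,"ry":0,"rz":0},{"gripper":0.4,"tx":0,"ty":0,"tz":-0.05,"rx":0,"ry":0,"rz":0},{"gripper":0.4,"tx":0,"ty":0,"tz":-0.03,"rx":0,"ry":0,"rz":0},{"gripper":0.4,"tx":-0.05,"ty":0,"tz":0,"rx":0,"ry":0,"rz":0},{"gripper":0.4,"tx":0,"ty":0,"tz":0,"rx":0,"ry":0,"rz":0}]'
python3 - <<'E'
from h import *
plan();shot('scene15','scene');shot('wrist15');shot('top15','top')
E
```

```text
t: 23.25
ee_pos: [510.5, -166.5, 288.6]
orientation: [2.256, 2.187, 0.0]
ft_force: [0.9, 0.2, -0.1]
width: 52.4
t: 24.0
ee_pos: [508.8, -218.4, 429.2]
orientation: [2.257, 2.183, 0.0]
ft_force: [-0.1, 0.0, -0.8]
width: 52.6
t 24.0 tcp [ 508.8 -218.4  429.2] jawyaw -1.9 z [ 0.001 -0.001 -1.   ] q [-0.43  0.29  1.77 -0.    1.08 -0.39] F [-0.1  0.  -0.8] M [-0.01 -0.13  0.03] w 52.6
```

View pics/scene15.png

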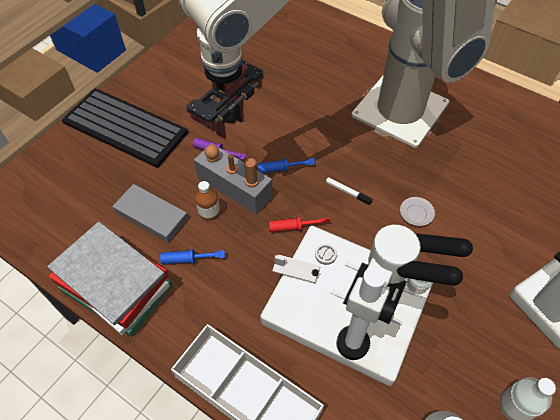

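View pics/wrist15.png

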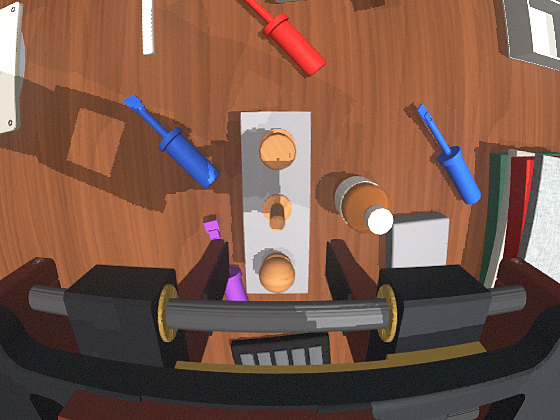

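View pics/top15.png

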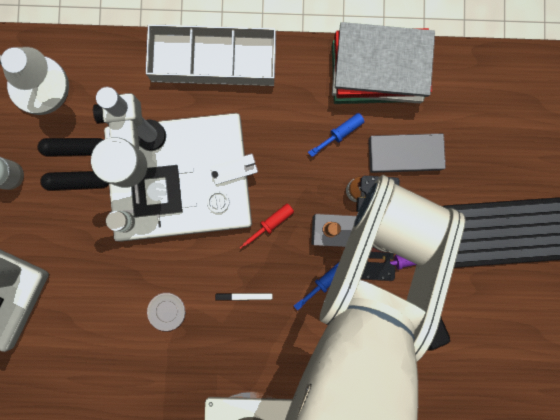

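The driver stands in its hole and nothing else shows disturbance by the arm. The loose look-alikes toppled by themselves in the first second, before any arm motion. I take one last clear look at stage and driver.

Run:
```python
from h import *
for n in('wrist15',):
    im,o=load(n);P=cloud(im,o);v,u=np.mgrid[0:420,0:560];ok=im['range_z']>0
    for lo,hi in((150,166),(84,92)):
        m=ok&(u>240)&(u<310)&(v>115)&(v<185)&(P[...,2]>lo)&(P[...,2]<hi);A=P[m];print(lo,len(A),A.mean(0).round(1),A[:,2].std().round(2),cv2.minEnclosingCircle(A[:,:2].astype(np.float32)))
rows((535,85,430),8,7)
```

```text
150 1025 [ 511.2 -166.7  159.6] 1.14 ((510.9257507324219, -166.88511657714844), 14.274430274963379)
84 153 [ 511.8 -155.2   88. ] 0.76 ((511.67474365234375, -164.0907440185547), 17.26190757751465)
[0.0431, 0.0024, -0.0002] rz -1.4
[0.043, 0.0035, -0.0002] rz -1.4
[0.0429, 0.0045, -0.0002] rz -1.4
[0.0428, 0.0056, -0.0002] rz -1.4
[0.0427, 0.0066, -0.0002] rz -1.4
[0.0425, 0.0076, -0.0002] rz -1.4
[0.0423, 0.0087, -0.0002] rz -1.4
```

```bash
python3 -m handwheel '[{"gripper":0.4,"tx":0.043,"ty":0.0025,"tz":0,"rx":0,"ry":0,"rz":-1.4},{"gripper":0.4,"tx":0.043,"ty":0.0035,"tz":0,"rx":0,"ry":0,"rz":-1.4},{"gripper":0.4,"tx":0.043,"ty":0.0045,"tz":0,"rx":0,"ry":0,"rz":-1.4},{"gripper":0.4,"tx":0.043,"ty":0.0055,"tz":0,"rx":0,"ry":0,"rz":-1.4},{"gripper":0.4,"tx":0.043,"ty":0.0065,"tz":0,"rx":0,"ry":0,"rz":-1.4},{"gripper":0.4,"tx":0.0425,"ty":0.0075,"tz":0,"rx":0,"ry":0,"rz":-1.4},{"gripper":0.4,"tx":0.042,"ty":0.0085,"tz":0,"rx":0,"ry":0,"rz":-1.4},{"gripper":0.4,"tx":0,"ty":0,"tz":0,"rx":0,"ry":0,"rz":0}]'
python3 -m handwheel '[{"gripper":0.4,"tx":0,"ty":0,"tz":0,"rx":0,"ry":0,"rz":0},{"gripper":0.4,"tx":0,"ty":0,"tz":0,"rx":0,"ry":0,"rz":0}]'
python3 - <<'E'
from h import *
stage2('wrist16')
E
```

```text
t: 25.15
ee_pos: [534.3, 87.8, 428.2]
orientation: [-2.055, -2.375, 0.0]
ft_force: [0.3, 0.2, -0.8]
width: 52.8
t: 25.4
ee_pos: [534.5, 84.0, 428.5]
orientation: [-2.062, -2.37, 0.001]
ft_force: [0.1, -0.3, 0.6]
width: 52.6
t 25.4 tcp [534.5  84.  428.5] jawyaw 8.0 z [-0.001 -0.    -1.   ] q [ 0.13  0.27  1.79 -0.    1.08 -0.01] F [ 0.1 -0.3  0.6] M [-0.05 -0.09 -0.01] w 52.6
rib 52 [-42.5 138.2] [-29.5 141.4]
pointer 45 [-25.5 136.9] [-17.1 141.7] [-21.31 139.43]
```

View pics/rwrist16.png

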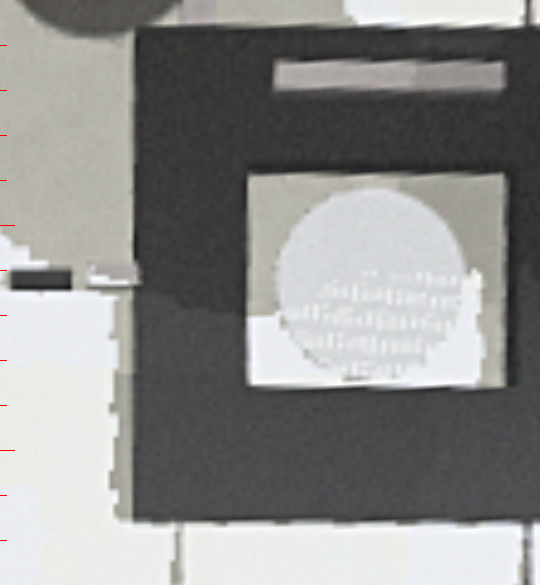

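View pics/lwrist16.png

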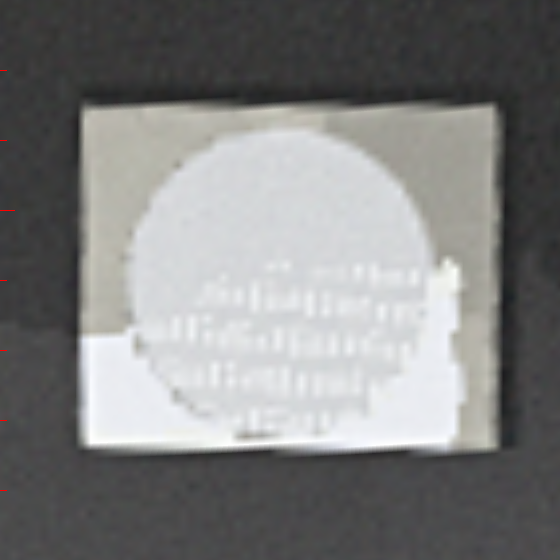

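The pointer and frame are at 139.3, and the rib and lamp disc are at 139.7 to 139.8. The stage is therefore within about half a millimetre of centre, and the arm is clear of everything. I hand in.

Run:
```python
from h import *
print(ctrl.close_job())
```

```text
the job is handed in; nothing more can be done
None
```

I opened the cover, centred the stage with the screwdriver, put the screwdriver back upright in its hole, and handed the job in at about 25.5 s.

- **Cover:** swung to about 1.75 rad (measured before the driver work) and left open; it still showed open in the last top and scene pictures.
- **Adjuster:** I rested the blade on it at about 7 N and eased off. I then turned it clockwise until it dropped in, and drove it about 113° in all, including the slot's play.
- **Stage:** in the last picture the pointer and frame sit about 0.4 mm short of the rib and the lamp window's centre. That is within the roughly 2 mm camera calibration, so I left it. When I eased the blade back before lifting out, it touched the other side of the slot (about 0.1 N m), but later pictures showed no clear stage shift.
- **Screwdriver:** the shoulder contact came at the expected height, and the handle top is back within 0.5 mm of where it started.
- **Robot:** the arm ended clear of everything. No reading I took showed more than about 8 N at the wrist.
- **Other things:** the loose blue, purple and red look-alikes stood upright in the first pictures and lay on the table later. From the wrist pictures they began to fall before the arm first moved, and the arm never came near them. I saw nothing else displaced.

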